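# Put the drill-press tooling away in its snap-cover boxes

### The arm

A 6-joint arm with a two-finger parallel gripper is mounted at the origin on the work surface. World frame = base frame: x ahead of the robot, y to its left, z up, the work surface at z = 0. Lengths are in mm, angles in rad, forces in N, time in s.
With the tool pointing down it reaches from about 350 to 975 mm from the base axis. Payload 7.1 kg.
Tool frame: the origin (TCP) lies midway between the tips of the shut fingers; the grasp point (between the pads) lies 19 mm behind it; z points along the fingers, y is the line along which they close (so a half turn about z gives the same grasp; the last joint's range is limited). The gripper opens to 88 mm and grips with 3 to 60 N. Pads are 20 mm wide; open, the fingers measure 115 mm over their backs; the gripper's body (75 mm by 178 mm) begins 61 mm behind the grasp point.
Start: joints at [-1.19, 0.423, 1.63, -0, 1.089, -0.019], TCP at [243.287, -575.688, 222.675] pointing down, gripper open.
Joint ranges: [-3, 3], [-0.9, 2.11], [0.09, 2.58], [-1.31, 4.45], [0.11, 2.69], [-2.54, 2.54]. Speed limits (rad/s): [2.39, 2.39, 3.01, 3.14, 3.14, 3.14].

### API

Orientations are given as a rotation vector (axis times angle).
In Python, from workcell import ctrl gives the robot as it stands.
- The arm moves only by the shell command python3 -m inch 'ROWS' [OPENING]. ROWS is JSON, a list of rows, each an object with "xyz": the shift along the tool's x, y, z in mm, a list of three; "rot": the turn, a rotation vector about the tool's x, y, z in rad, a list of three. In form: [{"xyz": [dx, dy, dz], "rot": [ax, ay, az]}, ...]. A call has 1 to 12 rows; each row is the pose to reach, as a shift and turn from the pose commanded when the call began, along the tool's axes at that moment; what a row does not reach only later rows make up. A row lasts 1/12 s, in which the tool goes at most 41.7 mm and 7.16 degrees, less where a joint would pass 70% of its speed; a pose out of reach is approached as far as the arm can. A call with a gripper value outside its range is refused whole. OPENING is the closure in counts, from 0 (fully open) to 255 (shut), set as the call begins (- or left out, the last holds). The fingers move at their own pace and stop on an object; the grip force is fixed at half the most. Time passes only in rows, so rows that repeat a pose let the fingers close. It gives the time, the measured TCP pose, the force, the opening and the grip force at its end, in the units of the state.
- ctrl.get_obs(): the state, without advancing time (a new reading comes with each control period).
- ctrl.get_image(name): name is "scene" or "top" or "wrist"; returns the picture (384x512x3 uint8, red, green, blue); there is no depth.
- ctrl.camera_model(name): a dict with "fx", "fy", "cx", "cy" (pixels), "position" and "attitude" of the camera in the world. Camera axes: x right, y up, looking along -z (the intrinsics and any distortion apply to the point x, -y, -z); pixel columns grow to the right and rows downward; lengths in mm; the calibration is good to about 2 mm. A picture is of the moment at which its call begins: read the wrist's pose just before it. camera_model takes no time and is no camera call; for the wrist camera it gives the pose at the moment of the call.
- ctrl.close_job(): hands the job in; it is judged then, once.
The state is a dict: "t": time; "qpos": joint angles; "qvel": joint speeds; "joint_torque": joint torques, N m; "ee_pos": TCP position; "orientation": TCP orientation; "ft_force": force on the tool from outside, world axes, zero at the start; "moment": the same for the moment, N m; "width": finger opening in mm; "grasp_force": force on a finger pad.
Only numpy, scipy, OpenCV 4.12 (cv2) and the standard library are available. Lean on these libraries where they do the work, as an engineer would, in place of code of your own. Each camera call takes 0.05 s, during which the arm holds its last target. There are 200 camera calls.

### The job

First lay every drill-press tool that stands on the bench on the sloping V-rest, one to a groove with its body's end face at the foot ledge and its arbor pointing up the slope, and let go, so that all of them lie there together. Then take each one across its arbor and lay it level in the plywood box whose trough fits it, body in the trough and arbor out through the slot, and when all are in press all three covers down until they snap shut, an empty box's too. Leave the jar, the screwdriver and the sharpening stone where they are.

Things in the scene. Friction and masses are not known exactly. Their poses are not given: they have to be found in the camera images.
- chuck: a steel drill chuck on an arbor: round body 46 mm across, 52 mm long, then a plain round arbor 20 mm across; 130 mm long over all, about 0.4 kg, weight centred inside the body. Origin: centre of the body's flat end face; z runs along the tool towards the arbor tip (z = 130 mm). At the start it stands on that face, arbor up. May be absent.
- holesaw: a grey toothed cup-shaped hole saw on an arbor: round body 52 mm across, 42 mm long, then a plain round arbor 20 mm across; 130 mm long over all, about 0.4 kg, weight centred inside the body. Origin: centre of the body's flat end face; z runs along the tool towards the arbor tip (z = 130 mm). At the start it stands on that face, arbor up. May be absent.
- collet: a slim steel collet holder on an arbor: round body 34 mm across, 60 mm long, then a plain round arbor 20 mm across; 130 mm long over all, about 0.4 kg, weight centred inside the body. Origin: centre of the body's flat end face; z runs along the tool towards the arbor tip (z = 130 mm). At the start it stands on that face, arbor up. May be absent.
- rest: fixed green and steel sloping rest, base 248 x 130 mm. Origin: centre of its underside, z up. Three 90 degree V grooves, 52 mm long, 76 mm apart along its x, rise at 45 degrees along (0, -0.707, 0.707) in its frame from a foot ledge on its +y side; the Vs open towards (0, 0.707, 0.707). A parked tool's body lies in the V, end face on the ledge; its arbor is free.
- groove0 (a point): point on the foot ledge of the groove at rest x = -76 mm, 30 mm out from the V's bottom line along (0, 0.707, 0.707) of the rest. The centre of a tool's end face settles 1.41 body radii out from that bottom line (chuck 32.5 mm, hole saw 37 mm, collet holder 24 mm).
- groove1 (a point): point on the foot ledge of the middle groove, 30 mm out from the V's bottom line along (0, 0.707, 0.707) of the rest. The centre of a tool's end face settles 1.41 body radii out from that bottom line (chuck 32.5 mm, hole saw 37 mm, collet holder 24 mm).
- groove2 (a point): point on the foot ledge of the groove at rest x = +76 mm, 30 mm out from the V's bottom line along (0, 0.707, 0.707) of the rest. The centre of a tool's end face settles 1.41 body radii out from that bottom line (chuck 32.5 mm, hole saw 37 mm, collet holder 24 mm).
- chuck_box: loose open plywood box for the drill chuck, 0.7 kg, 92 (x) x 66 (y) x 66 mm high; origin: centre of its underside. Trough 60 mm long, 54 mm wide, its floor 15 mm up. A 26 mm block closes the +x end; the 6 mm thick -x end wall has a slot 34 mm wide from its top down to the trough floor, for the arbor, which sticks out to -x over the bench.
- chuck_seat (a point): where the centre of the drill chuck's end face (its origin) belongs in its box: 16 mm to +x of the box's origin, 38 mm above its underside, 4 mm off the +x end block, the tool level and its arbor pointing along the box's -x.
- chuck_cover (a joint): steel cover of that box, rad: 0 shut flat on the walls, 1.4 fully open, leaning over the +x end block (as at the start). Hinge along y at the box's x = 46, z = 66 mm; cover 92 mm long, 66 mm wide, 6 mm thick. A weak spring holds it up; in the last 0.1 rad a side catch snaps over it and holds it shut: up to 8 N near its free edge.
- chuck_cover_edge (a point): middle of the free edge of that cover, on its outer (top) face, 92 mm from the hinge.
- holesaw_box: loose open plywood box for the hole saw, 0.7 kg, 82 (x) x 72 (y) x 72 mm high; origin: centre of its underside. Trough 50 mm long, 60 mm wide, its floor 15 mm up. A 26 mm block closes the +x end; the 6 mm thick -x end wall has a slot 34 mm wide from its top down to the trough floor, for the arbor, which sticks out to -x over the bench.
- holesaw_seat (a point): where the centre of the hole saw's end face (its origin) belongs in its box: 11 mm to +x of the box's origin, 41 mm above its underside, 4 mm off the +x end block, the tool level and its arbor pointing along the box's -x.
- holesaw_cover (a joint): steel cover of that box, rad: 0 shut flat on the walls, 1.4 fully open, leaning over the +x end block (as at the start). Hinge along y at the box's x = 41, z = 72 mm; cover 82 mm long, 72 mm wide, 6 mm thick. A weak spring holds it up; in the last 0.1 rad a side catch snaps over it and holds it shut: up to 8 N near its free edge.
- holesaw_cover_edge (a point): middle of the free edge of that cover, on its outer (top) face, 82 mm from the hinge.
- collet_box: loose open plywood box for the collet holder, 0.7 kg, 100 (x) x 54 (y) x 54 mm high; origin: centre of its underside. Trough 68 mm long, 42 mm wide, its floor 15 mm up. A 26 mm block closes the +x end; the 6 mm thick -x end wall has a slot 34 mm wide from its top down to the trough floor, for the arbor, which sticks out to -x over the bench.
- collet_seat (a point): where the centre of the collet holder's end face (its origin) belongs in its box: 20 mm to +x of the box's origin, 32 mm above its underside, 4 mm off the +x end block, the tool level and its arbor pointing along the box's -x.
- collet_cover (a joint): steel cover of that box, rad: 0 shut flat on the walls, 1.4 fully open, leaning over the +x end block (as at the start). Hinge along y at the box's x = 50, z = 54 mm; cover 100 mm long, 54 mm wide, 6 mm thick. A weak spring holds it up; in the last 0.1 rad a side catch snaps over it and holds it shut: up to 8 N near its free edge.
- collet_cover_edge (a point): middle of the free edge of that cover, on its outer (top) face, 100 mm from the hinge.
- jar: bystander: closed jar, 64 mm across, 85 mm high, beyond the work. Origin: centre of its underside.
- driver: bystander: screwdriver 200 mm long lying beyond the work. Origin: centre of its underside.
- oilstone: bystander: grey sharpening stone 50 x 150 x 25 mm lying beyond the work. Origin: centre of its underside.
There are look-alikes about, which are no part of the job. Leave any black or purple look-alike of the chuck_box alone.

How it is judged:
By the outcome, as a careful person would: the job done as asked, in the order asked, and still so for the second after the job is handed in, with the robot touching nothing.
Of chuck, holesaw, collet only 2 to 3 are there at a start; the rules pass over those that are not, and their reading is None.
At some moment in a run one of chuck_box, holesaw_box, collet_box may be knocked a few centimetres aside while the robot is not near it.
Once in a run the grip may slacken for a moment while it holds something.
It also fails if it takes over 210 s, if anything falls off the work surface, if the arm or the gripper's body presses on something with over 40 N, if the wrist force passes 120 N, or if a joint passes its speed limit or range.

## Working session

There is one attempt and no reset: what is moved stays moved. The work goes in short steps, Python scripts to look and compute and a shell command to move; the robot and the scene stay as the last step left them, time stands still between calls to the robot, and variables do not carry over. Pictures are saved under pics/ and viewed, at most 14 in all, crops included, and the job is handed in when it is done.

```bash
ls -la && mkdir -p pics
python3 - <<'E'
from workcell import ctrl
import cv2,numpy as np
print(ctrl.get_obs())
for n in("scene","top"):
    im=ctrl.get_image(n); cv2.imwrite(f"pics/{n}0.png",im[:,:,::-1]); print(n,ctrl.camera_model(n))
print(ctrl.camera_model("wrist"))
E
```

```text
total 12
drwxr-xr-x  3 agent agent 4096 Dec  3 12:34 .
drwxr-xr-x 23 root  root  4096 Dec  3 12:34 ..
drwxr-xr-x  2 agent agent 4096 Dec  3 12:34 pics
{'t': 0.0, 'qpos': array([-1.18999960e+00,  4.23815487e-01,  1.63067409e+00, -2.30199767e-05,
        1.08859231e+00, -1.90151976e-02]), 'qvel': array([-4.53510552e-04,  5.69190270e-04,  1.28636684e-03, -7.00633488e-04,
       -7.04325464e-05, -1.22840053e-05]), 'joint_torque': array([-9.42471888e-05, -5.44628763e+01, -2.73667163e+01,  6.43125409e-02,
        2.25702964e-02, -1.22394067e-04]), 'ee_pos': array([ 243.08455544, -575.19856412,  221.92377275]), 'orientation': array([-3.07759311e+00, -6.23574833e-01,  4.52142262e-04]), 'ft_force': array([-0.32485078,  0.06524823, -0.05026084]), 'moment': array([-0.02033112, -0.00056236, -0.0305599 ]), 'grasp_force': 0.0, 'width': 87.9521810471396}
scene {'fx': 394.2871279573035, 'fy': 394.2871279573035, 'cx': 254.62371904977056, 'cy': 198.52478928509848, 'position': array([875.85826192, 510.69717705, 937.43338751]), 'attitude': array([0.24276625, 0.75868294, 2.47132581])}
top {'fx': 461.37772565415514, 'fy': 461.37772565415514, 'cx': 257.9297106979123, 'cy': 198.08730323532473, 'position': array([ 387.74473623,   39.67517083, 1289.74261484]), 'attitude': array([ 0.08709514, -0.11781739, -1.55367255])}
{'fx': 308.9927008592005, 'fy': 308.9927008592005, 'cx': 257.52565601996076, 'cy': 191.22245812718455, 'position': array([ 315.4529724 , -544.89931441,  384.8140827 ]), 'attitude': array([-0.2540407 ,  0.17033432, -1.16180195])}
```

View pics/scene0.png

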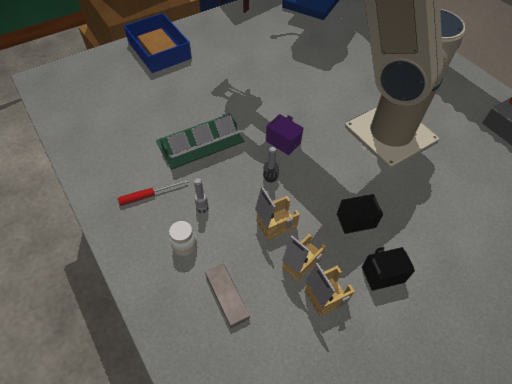

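View pics/top0.png

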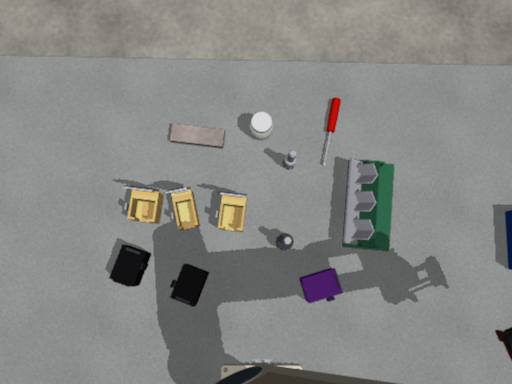

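```bash
cat > h.py <<'E'
from workcell import ctrl
import cv2,numpy as np
from scipy.spatial.transform import Rotation as R
def ray(cm,uv):
    d=np.array([(uv[0]-cm['cx'])/cm['fx'],-(uv[1]-cm['cy'])/cm['fy'],-1.])
    return np.array(cm['position']),R.from_rotvec(cm['attitude']).apply(d)
def onz(cm,uv,z):
    p,d=ray(cm,uv); return p+d*(z-p[2])/d[2]
def proj(cm,P):
    q=R.from_rotvec(cm['attitude']).inv().apply(np.array(P)-cm['position'])
    return np.array([cm['cx']+cm['fx']*q[0]/-q[2],cm['cy']-cm['fy']*q[1]/-q[2]])
def two(c1,u1,c2,u2):
    p,d=ray(c1,u1);q,e=ray(c2,u2)
    s=np.linalg.lstsq(np.stack([d,-e],1),q-p,rcond=None)[0]
    a,b=p+d*s[0],q+e*s[1]; return (a+b)/2,np.linalg.norm(a-b)
def grab(n,name):
    cm=ctrl.camera_model(n); im=ctrl.get_image(n)[:,:,::-1].copy(); cv2.imwrite(f"pics/{name}.png",im); return cm,im
def crop(im,x0,y0,x1,y1,k,name):
    cv2.imwrite(f"pics/{name}.png",cv2.resize(im[y0:y1,x0:x1],None,fx=k,fy=k,interpolation=cv2.INTER_CUBIC))
E
python3 - <<'E'
from h import *
t=cv2.imread('pics/top0.png');s=cv2.imread('pics/scene0.png')
a=cv2.resize(t[145:305,100:400],None,fx=2.66,fy=2.66,interpolation=cv2.INTER_CUBIC)
cv2.imwrite('pics/topc.png',a)
crop(s,150,100,360,320,2.7,'scenec'); print(a.shape)
E
```

```text
(426, 798, 3)
```

View pics/topc.png

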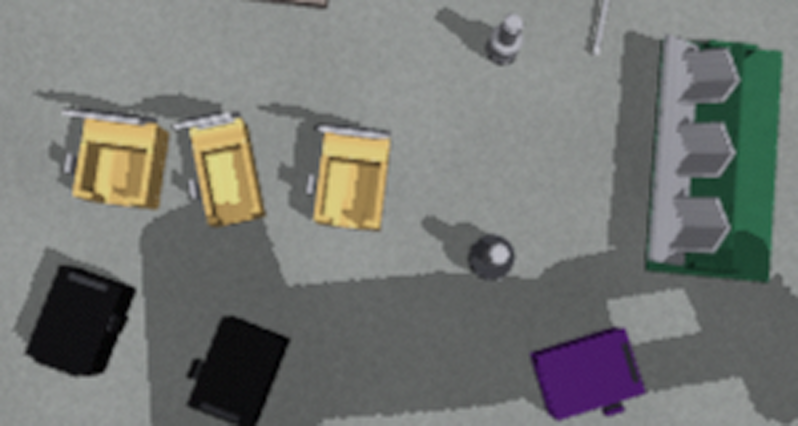

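View pics/scenec.png

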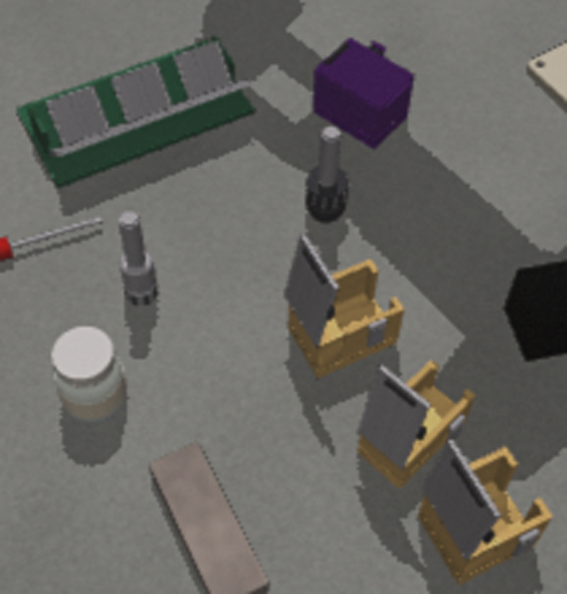

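Run:
```python
from h import *
T=ctrl.camera_model('top');S=ctrl.camera_model('scene')
t=lambda u,v:(100+u/2.66,145+v/2.66); s=lambda u,v:(150+u/2.7,100+v/2.7)
np.set_printoptions(precision=1,suppress=True)
print('collet tip',onz(T,t(513,22),130),onz(S,s(130,218),130),two(T,t(513,22),S,s(130,218)))
print('dark tip',onz(T,t(500,255),130),onz(S,s(332,133),130),two(T,t(500,255),S,s(332,133)))
a,b=onz(S,s(60,183),0),onz(S,s(253,110),0); print('rest front base',a,b,np.linalg.norm(a-b))
a,b=onz(T,t(780,50),0),onz(T,t(768,282),0); print('rest right edge @0',a,b,np.linalg.norm(a-b))
for n,h,P in(('left',72,[(83,118),(157,124),(72,196),(152,208)]),('mid',54,[(190,128),(242,115),(212,225),(264,212)]),('right',66,[(322,131),(388,138),(315,222),(380,230)])):
    Q=[onz(T,t(*p),h) for p in P]; print(n,np.array(Q)[:,:2].tolist(),'w',np.linalg.norm(Q[0]-Q[1]),np.linalg.norm(Q[2]-Q[3]),'l',np.linalg.norm(Q[0]-Q[2]),np.linalg.norm(Q[1]-Q[3]))
print(proj(T,[0,0,0]))
for c in range(0,2):
  pass
# tool axis/camera in tool frame
o=ctrl.get_obs();w=ctrl.camera_model('wrist');r=R.from_rotvec(o['orientation'])
print('cam in tool',r.inv().apply(w['position']-o['ee_pos']),(r.inv()*R.from_rotvec(w['attitude'])).as_matrix())
```

```text
collet tip [658.1 -70.4 130. ] [658.  -70.1 130. ] (array([658. , -70.3, 129.8]), np.float64(0.2969835048884312))
dark tip [433.4 -58.9 130. ] [436.  -55.8 130. ] (array([433.5, -59.2, 125.3]), np.float64(0.2539451191136134))
rest front base [ 665.7 -248.9    0. ] [ 423.9 -226.8    0. ] 242.81669220225578
rest right edge @0 [ 662.8 -370.9    0. ] [ 414.2 -352.     0. ] 249.31675983217005
left [[566.0158331833363, 353.5281176153818], [561.1683866050724, 279.7637253321344], [487.8631979748203, 360.53594749312936], [477.1527068448804, 281.2367382340984]] w 73.92349631372916 80.01924274418059 l 78.46619698717932 84.02859163746881
mid [[560.1813913271624, 249.85127525826925], [574.3637555693485, 197.74335695948216], [462.295246960428, 224.16355999527565], [476.117360186099, 172.5143500784462]] w 54.00346845278655 53.46673450900085 l 101.2005729945132 101.43400314492746
right [[557.6084708982537, 115.49264065654538], [551.5746657259799, 49.05151862219448], [466.0475337397515, 120.28176316600468], [459.03042958783806, 55.468614644699116]] w 66.7145374115752 65.19190112217632 l 91.68609986117742 92.7664527927753
[261.  405.7]
cam in tool [  78.5   -0.  -162.8] [[ 0.   1.   0.3]
 [ 1.  -0.   0. ]
 [ 0.   0.3 -1. ]]
```

```bash
cat >> h.py <<'E'
def Rt(yaw,tilt=0):
    "tool down with tool x at yaw (deg), then tilted about world axis = tool y by tilt deg (about tool y)"
    c,s=np.cos(np.radians(yaw)),np.sin(np.radians(yaw))
    M=np.array([[c,s,0],[s,-c,0],[0,0,-1]],float) # columns x,y,z: x=(c,s,0), y=(s,-c,0), z=-Z
    return R.from_matrix(M)*R.from_euler('y',tilt,degrees=True)
def delta(p,r):
    o=ctrl.get_obs(); q=R.from_rotvec(o['orientation'])
    x=q.inv().apply(np.array(p)-o['ee_pos']); v=(q.inv()*r).as_rotvec()
    print('xyz',np.round(x,1).tolist(),'rot',np.round(v,4).tolist(),'rows>=',round(max(np.linalg.norm(x)/41.7,np.degrees(np.linalg.norm(v))/7.16),1))
def st():
    o=ctrl.get_obs(); print('t%.2f'%o['t'],'q',np.round(o['qpos'],3).tolist(),'p',np.round(o['ee_pos'],1).tolist(),'o',np.round(o['orientation'],3).tolist(),'F',np.round(o['ft_force'],1).tolist(),'w %.1f g %.1f'%(o['width'],o['grasp_force']))
    with open('log.txt','a') as f: f.write(repr((o['qpos'].tolist(),o['ee_pos'].tolist(),o['orientation'].tolist()))+'\n')
E
python3 -c "
from h import *;st();delta([500,-190,330],Rt(85.3))"
M='' ; python3 -m inch '[{"xyz":[387,-255,-108],"rot":[0,0,-1.089]},{"xyz":[387,-255,-108],"rot":[0,0,-1.089]},{"xyz":[387,-255,-108],"rot":[0,0,-1.089]},{"xyz":[387,-255,-108],"rot":[0,0,-1.089]},{"xyz":[387,-255,-108],"rot":[0,0,-1.089]},{"xyz":[387,-255,-108],"rot":[0,0,-1.089]},{"xyz":[387,-255,-108],"rot":[0,0,-1.089]},{"xyz":[387,-255,-108],"rot":[0,0,-1.089]},{"xyz":[387,-255,-108],"rot":[0,0,-1.089]},{"xyz":[387,-255,-108],"rot":[0,0,-1.089]},{"xyz":[387,-255,-108],"rot":[0,0,-1.089]},{"xyz":[387,-255,-108],"rot":[0,0,-1.089]}]' && python3 -c "
from h import *;st();delta([500,-190,330],Rt(85.3));grab('wrist','w1')"
```

```text
t0.10 q [-1.19, 0.424, 1.631, -0.0, 1.089, -0.019] p [243.1, -575.3, 222.0] o [-3.078, -0.624, 0.0] F [0.7, -0.6, -0.0] w 87.7 g 0.0
xyz [386.6, -255.0, -107.6] rot [-0.0012, -0.0007, -1.0889] rows>= 11.4
t: 1.1
ee_pos: [502.7, -186.7, 331.8]
orientation: [2.307, 2.131, 0.003]
ft_force: [0.4, -0.9, -0.0]
width: 87.7
grasp_force: 0.0
t1.10 q [-0.379, 0.177, 1.712, 0.001, 1.251, -0.299] p [502.7, -186.7, 331.8] o [2.307, 2.131, 0.003] F [0.4, -0.9, -0.0] w 87.7 g 0.0
xyz [-3.5, -2.4, 1.8] rot [0.0019, -0.0007, 0.0025] rows>= 0.1
```

```bash
python3 -c "
from h import *
cv2.imwrite('pics/w1b.png',cv2.resize(cv2.imread('pics/w1.png'),None,fx=1.5,fy=1.5,interpolation=cv2.INTER_CUBIC))
import json;cm=ctrl.camera_model('wrist');open('w1.txt','w').write(repr({k:(v.tolist() if hasattr(v,'tolist') else v) for k,v in cm.items()}));st()"
```

```text
t1.15 q [-0.377, 0.177, 1.711, 0.002, 1.251, -0.299] p [503.5, -186.1, 332.0] o [2.306, 2.132, 0.004] F [0.5, 1.5, 0.1] w 87.6 g 0.0
```

View pics/w1b.png

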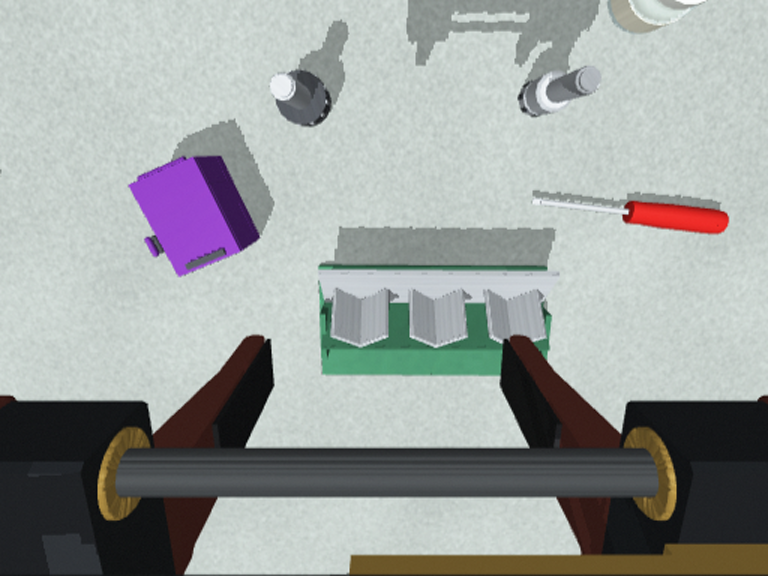

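Run:
```python
from h import *
np.set_printoptions(precision=1,suppress=True)
T=ctrl.camera_model('top');S=ctrl.camera_model('scene');W={k:np.array(v) for k,v in eval(open('w1.txt').read()).items()}
print(W['position'])
t=lambda u,v:(100+u/2.66,145+v/2.66); s=lambda u,v:(150+u/2.7,100+v/2.7); w=lambda u,v:(u/1.5,v/1.5)
for a,b in(((361,346),(728,226)),((438,346),(735,152)),((514,346),(740,76))):
    print('V end',two(W,w(*a),T,t(*b)))
print('tips',onz(W,w(283,86),130),onz(W,w(589,79),130), two(W,w(589,79),T,t(513,22)),two(W,w(283,86),T,t(500,255)))
print('rest back base',onz(W,w(323,375),0),onz(W,w(550,374),0))
im=cv2.imread('pics/w1.png');x0,y0=170,35
g=cv2.cvtColor(im,cv2.COLOR_BGR2GRAY)
c=cv2.resize(im[30:95,165:420],None,fx=3.1,fy=3.1,interpolation=cv2.INTER_CUBIC)
r=cv2.resize(im[165:260,200:385],None,fx=4.3,fy=4.3,interpolation=cv2.INTER_CUBIC)
wd=max(c.shape[1],r.shape[1]);o=np.zeros((c.shape[0]+r.shape[0],wd,3),np.uint8);o[:c.shape[0],:c.shape[1]]=c;o[c.shape[0]:,:r.shape[1]]=r
cv2.imwrite('pics/w1c.png',o);print(o.shape,c.shape)
```

```text
[ 509.5 -108.2  495. ]
V end (array([ 469.2, -294.9,   62.3]), np.float64(2.5429767132125547))
V end (array([ 546.7, -305.9,   52.4]), np.float64(4.059039365800756))
V end (array([ 623.2, -308.9,   61.7]), np.float64(2.968032143927081))
tips [438.8 -57.9 130. ] [660.8 -70.5 130. ] (array([657.5, -70.5, 135.9]), np.float64(1.9846871901056882)) (array([435.3, -58.1, 119.9]), np.float64(4.42335325030379))
rest back base [ 416.3 -356.3    0. ] [ 683.4 -376.1    0. ]
(610, 796, 3) (202, 790, 3)
```

View pics/w1c.png

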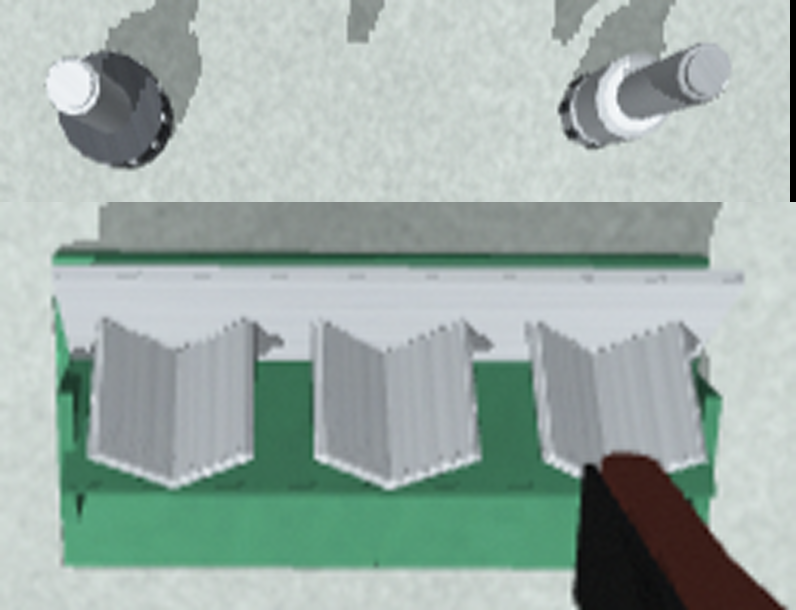

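Run:
```python
from h import *
np.set_printoptions(precision=1,suppress=True)
cm,im=grab('wrist','w2');st();print(cm['position'],ctrl.camera_model('wrist')['position'])
open('w2.txt','w').write(repr({k:(v.tolist() if hasattr(v,'tolist') else v) for k,v in cm.items()}))
g=cv2.cvtColor(im,cv2.COLOR_BGR2GRAY)
m=((g<110)&(np.arange(512)[None]>170)&(np.arange(512)[None]<240)&(np.arange(384)[:,None]<95)).astype(np.uint8)
m0=((g<85)&(m>0)).astype(np.uint8)
n,l,s,c=cv2.connectedComponentsWithStats(m0)
i=1+s[1:,4].argmax();print(s[i],c[i])
pts=np.argwhere(l==i)[:,::-1].astype(float)
b=onz(cm,c[i],25)
u=np.array(b[:2]-cm['position'][:2]);
# work on plane z: perpendicular extent
for z in (0,25,52):
    P=np.array([onz(cm,p,z)[:2] for p in pts]);rad=u/np.linalg.norm(u);per=np.array([-rad[1],rad[0]])
    a=P@per; q=P@rad
    print(z,'perp',a.min(),a.max(),a.max()-a.min(),'rad',q.min(),q.max(),q.max()-q.min(),'ctr perp',per*(a.min()+a.max())/2,'rad',rad)
```

```text
t1.20 q [-0.381, 0.178, 1.712, 0.0, 1.25, -0.303] p [502.1, -187.9, 331.3] o [2.305, 2.133, 0.001] F [1.0, 0.1, -0.5] w 87.9 g 0.0
[ 509.5 -108.2  495. ] [ 508.3 -109.9  494.1]
[197  47  16  20 148] [204.6  54.4]
0 perp -286.4930311355107 -268.34266644561626 18.150364689894445 rad -351.85045263366703 -327.12072757026186 24.72972506340517 ctr perp [193.9 198.4] rad [-0.7  0.7]
25 perp -286.1020754978845 -268.86841126854995 17.23366422933458 rad -356.3051359378928 -332.8244078363925 23.480728101500347 ctr perp [193.9 198.5] rad [-0.7  0.7]
52 perp -285.67984340924824 -269.4362156773183 16.243627731929962 rad -361.1161939064567 -338.9843825238135 22.131811382643207 ctr perp [194.  198.5] rad [-0.7  0.7]
```

```bash
python3 -c "
from h import *;delta([436,-120,230],Rt(85.3))" && python3 -m inch '[{"xyz":[62,-72,102],"rot":[0,0,0]},{"xyz":[62,-72,102],"rot":[0,0,0]},{"xyz":[62,-72,102],"rot":[0,0,0]},{"xyz":[62,-72,102],"rot":[0,0,0]},{"xyz":[62,-72,102],"rot":[0,0,0]},{"xyz":[62,-72,102],"rot":[0,0,0]}]'
python3 - <<'E'
from h import *
np.set_printoptions(precision=1,suppress=True)
st();cm,im=grab('wrist','w3');st();
open('w3.txt','w').write(repr({k:(v.tolist() if hasattr(v,'tolist') else v) for k,v in cm.items()}))
crop(im,100,0,380,210,2.8,'w3c')
E
```

```text
xyz [62.5, -71.3, 101.2] rot [0.0013, -0.0, 0.0042] rows>= 3.3
t: 1.7
ee_pos: [433.4, -123.2, 228.5]
orientation: [-2.31, -2.128, 0.001]
ft_force: [0.9, -0.6, -1.1]
width: 87.4
grasp_force: 0.0
t1.70 q [-0.303, 0.156, 1.995, -0.0, 0.992, -0.221] p [433.4, -123.2, 228.5] o [-2.31, -2.128, 0.001] F [0.9, -0.6, -1.1] w 87.4 g 0.0
t1.75 q [-0.303, 0.156, 1.992, -0.0, 0.992, -0.22] p [434.7, -123.7, 229.4] o [2.31, 2.127, 0.001] F [-0.2, -1.1, 0.4] w 87.9 g 0.0
```

View pics/w3c.png

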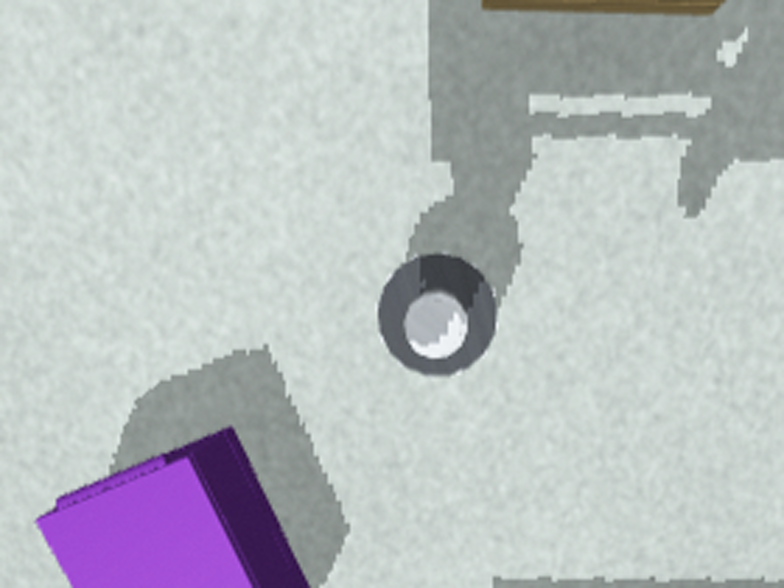

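Run:
```python
from h import *
np.set_printoptions(precision=1,suppress=True)
W={k:np.array(v) for k,v in eval(open('w3.txt').read()).items()}
im=cv2.imread('pics/w3.png');hsv=cv2.cvtColor(im,cv2.COLOR_BGR2HSV)
g=cv2.cvtColor(im,cv2.COLOR_BGR2GRAY)
sub=cv2.resize(g[70:160,215:300],None,fx=4,fy=4,interpolation=cv2.INTER_LINEAR)
# horizontal and vertical profiles through body centre
w=lambda u,v:(100+u/2.8,v/2.8)
row=int(315/2.8);print('row',row,g[row,228:285].tolist())
col=int(100+400/2.8);print('col',col,g[85:140,col].tolist())
print(W['position'])
for z,(a,b) in((130,((404,325),(468,325))),(52,((378,315),(497,315))),(42,((378,315),(497,315))),(52,((437,254),(437,376))),(42,((437,254),(437,376)))):
    A,B=onz(W,w(*a),z),onz(W,w(*b),z);print(z,np.linalg.norm(A-B),(A+B)/2)
```

```text
row 112 [214, 210, 211, 214, 215, 215, 212, 101, 97, 97, 98, 96, 95, 95, 97, 96, 96, 170, 184, 182, 178, 180, 178, 181, 182, 180, 177, 180, 182, 180, 182, 183, 184, 183, 240, 229, 188, 187, 163, 102, 97, 94, 93, 94, 96, 101, 99, 95, 95, 169, 216, 215, 214, 215, 214, 214, 211]
col 242 [216, 217, 216, 216, 216, 213, 208, 202, 201, 197, 165, 99, 96, 98, 97, 98, 97, 97, 94, 96, 94, 94, 94, 94, 96, 97, 97, 97, 96, 97, 96, 96, 96, 96, 96, 95, 95, 94, 97, 96, 96, 96, 96, 139, 208, 216, 207, 204, 202, 205, 206, 208, 207, 208, 205]
[440.3 -45.2 391.3]
130 18.806451486408864 [437.3 -58.  130. ]
52 45.26092930232919 [437.3 -58.2  52. ]
42 46.5948205992161 [437.2 -58.6  42. ]
52 45.01631709877626 [437.1 -58.6  52. ]
42 46.34299939455643 [437. -59.  42.]
```

```bash
python3 -c "
from h import *;delta([545,-340,300],Rt(85.3))" && python3 -m inch '[{"xyz":[-206,127,-71],"rot":[0,0,0]},{"xyz":[-206,127,-71],"rot":[0,0,0]},{"xyz":[-206,127,-71],"rot":[0,0,0]},{"xyz":[-206,127,-71],"rot":[0,0,0]},{"xyz":[-206,127,-71],"rot":[0,0,0]},{"xyz":[-206,127,-71],"rot":[0,0,0]},{"xyz":[-206,127,-71],"rot":[0,0,0]},{"xyz":[-206,127,-71],"rot":[0,0,0]},{"xyz":[-206,127,-71],"rot":[0,0,0]},{"xyz":[-206,127,-71],"rot":[0,0,0]}]'
python3 - <<'E'
from h import *
np.set_printoptions(precision=1,suppress=True)
st();cm,im=grab('wrist','w4');st();
open('w4.txt','w').write(repr({k:(v.tolist() if hasattr(v,'tolist') else v) for k,v in cm.items()}))
crop(im,130,20,410,230,2.8,'w4c')
E
```

```text
xyz [-206.5, 127.8, -70.2] rot [0.0014, 0.0006, -0.0006] rows>= 6.1
t: 2.58
ee_pos: [543.0, -337.7, 299.6]
orientation: [-2.31, -2.128, 0.0]
ft_force: [-0.6, -0.1, -0.8]
width: 87.6
grasp_force: 0.0
t2.58 q [-0.575, 0.372, 1.523, 0.0, 1.248, -0.493] p [543.0, -337.7, 299.6] o [-2.31, -2.128, 0.0] F [-0.6, -0.1, -0.8] w 87.6 g 0.0
t2.63 q [-0.575, 0.371, 1.523, 0.0, 1.247, -0.493] p [543.0, -337.3, 299.6] o [-2.309, -2.129, 0.0] F [-0.4, -0.4, 0.1] w 88.2 g 0.0
```

View pics/w4c.png

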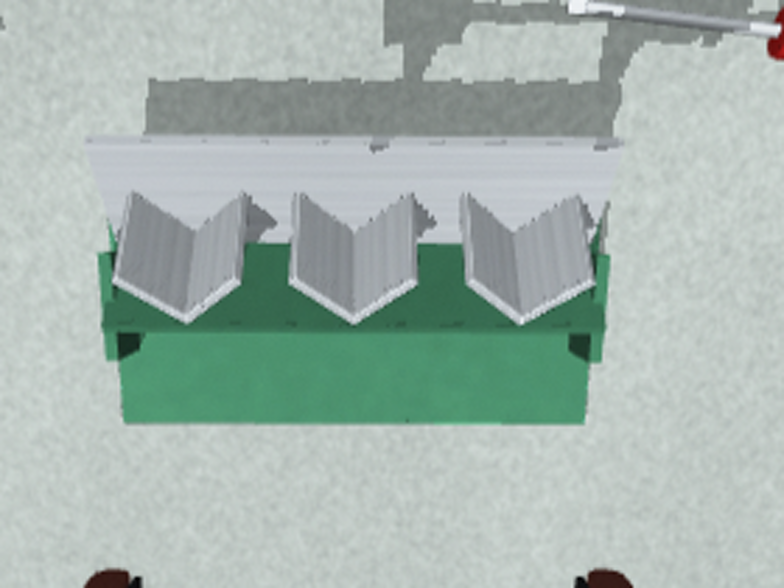

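Run:
```python
from h import *
np.set_printoptions(precision=1,suppress=True)
W={k:np.array(v) for k,v in eval(open('w4.txt').read()).items()};T=ctrl.camera_model('top')
w=lambda u,v:(130+u/2.8,20+v/2.8); t=lambda u,v:(100+u/2.66,145+v/2.66)
a,b=onz(W,w(124,424),0),onz(W,w(585,424),0);d=b-a;yaw=np.arctan2(d[1],d[0]);print('back',a,b,np.linalg.norm(d),np.degrees(yaw))
ey=np.array([-np.sin(yaw),np.cos(yaw),0]);print('centre from back',(a+b)/2+65*ey)
D=-ey*.7071+np.array([0,0,.7071])
for f,e,tp in(((195,232),(187,314),(726,226)),((355,230),(354,314),(733,152)),((513,230),(520,314),(738,76))):
    p,r1=ray(W,w(*f));_,r2=ray(W,w(*e))
    s,res,_,_=np.linalg.lstsq(np.stack([-r1,r2],1),52*D,rcond=None)
    print('foot',p+r1*s[0],'end',p+r2*s[1],'len',np.linalg.norm(r2*s[1]-r1*s[0]),res,'tri end',two(W,w(*e),T,t(*tp)))
print('pts ledge ends',two(W,w(88,137),T,t(650,262)),two(W,w(622,139),T,t(668,36)))
```

```text
back [ 413.5 -354.3    0. ] [ 664.9 -374.8    0. ] 252.19365031742248 -4.654993277371927
centre from back [ 544.4 -299.8    0. ]
foot [ 468.  -257.3   11.9] end [ 465.8 -294.2   48.5] len 51.991735788633726 [0.8] tri end (array([ 468.3, -293. ,   59.6]), np.float64(0.6759559663464689))
foot [ 548.  -262.8   23.6] end [ 544.6 -299.4   60.4] len 51.998253372354114 [0.1] tri end (array([ 544. , -299.7,   63.2]), np.float64(1.8012641255889674))
foot [ 625.  -269.1   21.9] end [ 620.8 -305.8   58.5] len 51.98578660440879 [1.4] tri end (array([ 618.9, -304.1,   73.6]), np.float64(1.3584008787997748))
pts ledge ends (array([ 432.8, -215.1,   54.6]), np.float64(3.7594518040370213)) (array([ 661.9, -234.5,   70.9]), np.float64(3.429891931161925))
```

```bash
python3 -m inch '[{"xyz":[0,0,0],"rot":[0,0.785,0]},{"xyz":[0,0,0],"rot":[0,0.785,0]},{"xyz":[0,0,0],"rot":[0,0.785,0]},{"xyz":[0,0,0],"rot":[0,0.785,0]},{"xyz":[0,0,0],"rot":[0,0.785,0]},{"xyz":[0,0,0],"rot":[0,0.785,0]},{"xyz":[0,0,0],"rot":[0,0.785,0]},{"xyz":[0,0,0],"rot":[0,0.785,0]},{"xyz":[0,0,0],"rot":[0,0.785,0]}]'
python3 - <<'E'
from h import *
from scipy.optimize import least_squares
np.set_printoptions(precision=3,suppress=True)
st()
L=[eval(l) for l in open('log.txt')]
def ori(q,s4,C): 
    E=lambda a,t:R.from_euler(a,t)
    return E('z',q[0])*E('y',q[1]+q[2])*E('z',s4*q[3])*E('y',q[4])*E('z',q[5])*E('z',np.pi/2)
for s4 in(1,-1):
    print(s4,[round(np.degrees((ori(q,s4,0).inv()*R.from_rotvec(o)).magnitude()),2) for q,p,o in L])
s4=min((1,-1),key=lambda s:(ori(L[-1][0],s,0).inv()*R.from_rotvec(L[-1][2])).magnitude())
def fk(q,x):
    a1,d1,L1,e,L2,Lt=x; b=q[1]+q[2]
    r=a1+L1*np.sin(q[1])+L2*np.sin(b)+e*np.cos(b); z=d1+L1*np.cos(q[1])+L2*np.cos(b)-e*np.sin(b)
    o=ori(q,s4,0); return np.array([r*np.cos(q[0]),r*np.sin(q[0]),z])+Lt*o.apply([0,0,1])
f=lambda x:np.concatenate([(fk(q,x)-p) for q,p,o in L]+[(x-np.array([0,300,450,0,450,250]))*1e-2])
s=least_squares(f,[0,300,450,0,450,250]);print(s.x,np.abs(s.fun).max())
W={k:np.array(v) for k,v in eval(open('w4.txt').read()).items()}
w=lambda u,v:(130+u/2.8,20+v/2.8)
for n,m,dep in(('end',(354,314),395),('foot',(355,230),413.5),('base',(354.5,424),465.6)):
    p,d=ray(W,w(*m));print(n,p+d*dep)
E
```

```text
t: 3.38
ee_pos: [543.5, -337.6, 299.2]
orientation: [-1.843, -1.697, -0.76]
ft_force: [0.1, -0.2, 0.2]
width: 87.8
grasp_force: 0.0
t3.38 q [-0.828, 0.645, 1.287, 0.556, 1.77, -0.794] p [543.5, -337.6, 299.2] o [-1.843, -1.697, -0.76] F [0.1, -0.2, 0.2] w 87.8 g 0.0
1 [np.float64(0.0), np.float64(0.0), np.float64(0.0), np.float64(0.0), np.float64(0.0), np.float64(0.0), np.float64(0.0), np.float64(0.0), np.float64(0.0)]
-1 [np.float64(0.0), np.float64(0.15), np.float64(0.21), np.float64(0.05), np.float64(0.05), np.float64(0.04), np.float64(0.01), np.float64(0.01), np.float64(63.71)]
[ -2.581 313.243 577.063  76.215 483.742 325.828] 11.165098813900855
end [ 544.651 -299.234   62.25 ]
foot [ 548.006 -262.749   32.112]
base [ 539.392 -362.874    7.524]
```

```bash
cat > ik.py <<'E'
from h import *
from scipy.optimize import least_squares
X=[-2.581,313.243,577.063,76.215,483.742,325.828]
lo=np.array([-3,-.9,.09,-1.31,.11,-2.54]);hi=np.array([3,2.11,2.58,4.45,2.69,2.54])
def ori(q):
    E=lambda a,t:R.from_euler(a,t)
    return E('z',q[0])*E('y',q[1]+q[2])*E('z',q[3])*E('y',q[4])*E('z',q[5])*E('z',np.pi/2)
def fk(q):
    a1,d1,L1,e,L2,Lt=X; b=q[1]+q[2]
    r=a1+L1*np.sin(q[1])+L2*np.sin(b)+e*np.cos(b); z=d1+L1*np.cos(q[1])+L2*np.cos(b)-e*np.sin(b)
    o=ori(q); return np.array([r*np.cos(q[0]),r*np.sin(q[0]),z])+Lt*o.apply([0,0,1]),o
def ik(p,r,q0):
    def f(q):
        a,o=fk(q);return np.concatenate([(a-p)/100,(o.inv()*r).as_rotvec()])
    s=least_squares(f,np.clip(q0,lo+.01,hi-.01),bounds=(lo,hi));return np.round(s.x,2),round(np.abs(s.fun).max(),3)
E
python3 - <<'E'
from ik import *
q0=[-.6,.5,1.5,.5,1.5,-.5]
for n,g in(('g0',[471.7,-256.5,25.5]),('g2',[623.2,-268.9,25.5])):
    g=np.array(g);nrm=R.from_euler('z',-4.65,degrees=True).apply([0,.7071,.7071]);up=R.from_euler('z',-4.65,degrees=True).apply([0,-.7071,.7071])
    ax=g+nrm*32
    print(n,'place',ik(ax+up*58,Rt(85.35,45),q0),'hover',ik(ax+up*58+nrm*60,Rt(85.35,45),q0))
    print(n,'g2nd A',ik(ax+up*78-nrm*19,Rt(85.35,-45),q0),'off',ik(ax+up*78+nrm*80,Rt(85.35,-45),q0))
    for q1 in([-.6,.5,1.5,2,1.5,-.5],[-.6,.5,1.5,2,1.5,2]):print(n,'g2nd B',ik(ax+up*78-nrm*19,Rt(85.35+180,45),q1))
for n,c,y in(('chuck',[508.6,85.1],-4.5),('collet',[518.2,211.1],14.8)):
    p=np.array(c+[19.])+R.from_euler('z',y,degrees=True).apply([-62,0,0])
    print(n,'A',ik(p,Rt(y),[.2,.5,1.5,0,1.1,1.6]),'B',ik(p,Rt(y+180),[.2,.5,1.5,0,1.1,-1.5]))
E
```

```text
g0 place (array([-0.84,  0.78,  1.61,  0.55,  1.39, -1.04]), np.float64(0.0)) hover (array([-0.79,  0.69,  1.68,  0.58,  1.39, -1.  ]), np.float64(0.0))
g0 g2nd A (array([-0.15,  0.62,  2.03, -1.18,  0.87,  0.91]), np.float64(0.0)) off (array([-0.01,  0.48,  2.02, -0.99,  1.  ,  0.79]), np.float64(0.0))
g0 g2nd B (array([-0.19,  0.61,  2.25,  4.45,  0.74, -1.65]), np.float64(0.309))
g0 g2nd B (array([-0.57,  0.42,  2.13, -0.13,  0.22,  2.54]), np.float64(0.544))
g2 place (array([-0.71,  0.91,  1.3 ,  0.61,  1.48, -0.86]), np.float64(0.0)) hover (array([-0.66,  0.82,  1.37,  0.63,  1.48, -0.82]), np.float64(0.0))
g2 g2nd A (array([-0.13,  0.74,  1.69, -1.02,  0.97,  0.67]), np.float64(0.0)) off (array([-0.02,  0.64,  1.68, -0.91,  1.1 ,  0.61]), np.float64(0.0))
g2 g2nd B (array([-0.17,  0.7 ,  2.  ,  4.45,  0.73, -1.74]), np.float64(0.427))
g2 g2nd B (array([-0.45,  0.57,  1.8 , -0.14,  0.45,  2.54]), np.float64(0.554))
chuck A (array([0.2 , 0.54, 2.11, 0.  , 0.49, 1.85]), np.float64(0.0)) B (array([ 0.2 ,  0.54,  2.11,  0.  ,  0.49, -1.29]), np.float64(0.0))
collet A (array([0.4 , 0.58, 2.02, 0.  , 0.55, 1.72]), np.float64(0.0)) B (array([ 0.4 ,  0.58,  2.02,  0.  ,  0.55, -1.43]), np.float64(0.0))
```

```bash
python3 -c "
from h import *;delta([436.7,-58.5,220],Rt(85.35))"
```

```text
xyz [135.0, -129.1, 246.3] rot [-0.0008, -0.7829, -0.0009] rows>= 7.4
```

```bash
python3 -m inch '[{"xyz":[135,-129,246],"rot":[0,-0.783,0]},{"xyz":[135,-129,246],"rot":[0,-0.783,0]},{"xyz":[135,-129,246],"rot":[0,-0.783,0]},{"xyz":[135,-129,246],"rot":[0,-0.783,0]},{"xyz":[135,-129,246],"rot":[0,-0.783,0]},{"xyz":[135,-129,246],"rot":[0,-0.783,0]},{"xyz":[135,-129,246],"rot":[0,-0.783,0]},{"xyz":[135,-129,246],"rot":[0,-0.783,0]},{"xyz":[135,-129,246],"rot":[0,-0.783,0]},{"xyz":[135,-129,246],"rot":[0,-0.783,0]},{"xyz":[135,-129,246],"rot":[0,-0.783,0]},{"xyz":[135,-129,246],"rot":[0,-0.783,0]}]' && python3 -c "
from h import *;st();delta([436.7,-58.5,58],Rt(85.35))
cm,im=grab('wrist','w5');crop(im,150,90,370,255,3.5,'w5c')"
```

```text
t: 4.38
ee_pos: [438.2, -59.9, 222.2]
orientation: [2.31, 2.127, 0.005]
ft_force: [0.9, -0.4, 0.1]
width: 88.0
grasp_force: 0.0
t4.38 q [-0.164, 0.15, 2.019, 0.002, 0.969, -0.083] p [438.2, -59.9, 222.2] o [2.31, 2.127, 0.005] F [0.9, -0.4, 0.1] w 88.0 g 0.0
xyz [1.1, -2.1, 164.1] rot [0.0031, -0.0013, -0.0011] rows>= 3.9
```

View pics/w5c.png

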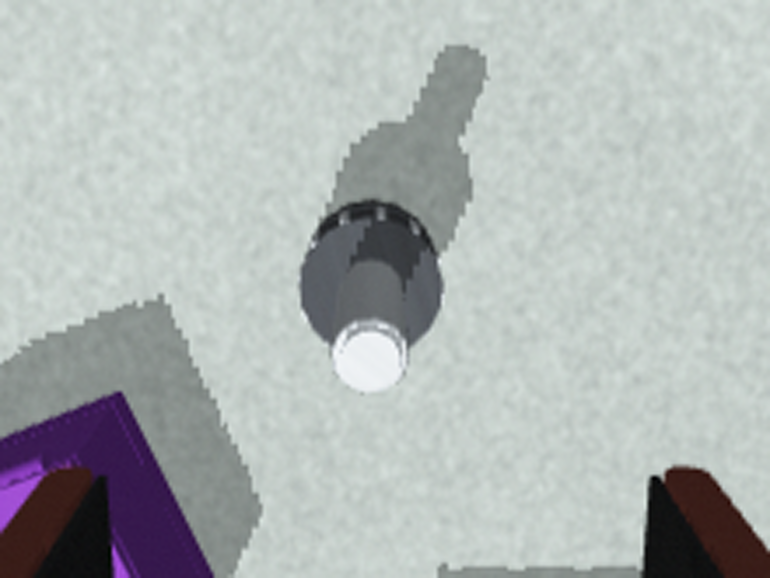

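```bash
python3 -c "
from h import *;np.set_printoptions(precision=1,suppress=True)
cm=ctrl.camera_model('wrist');w=lambda u,v:(150+u/3.5,90+v/3.5)
print(onz(cm,w(370,357),130),onz(cm,w(372,280),52),onz(cm,w(122,395),66));st();delta([436.7,-58.5,58],Rt(85.35))"
```

```text
[437.1 -57.9 130. ] [437.5 -55.9  52. ] [357.4 -82.7  66. ]
t4.43 q [-0.165, 0.151, 2.019, 0.002, 0.969, -0.083] p [438.0, -60.2, 221.8] o [2.311, 2.127, 0.004] F [0.2, 0.6, 0.0] w 87.7 g 0.0
xyz [1.3, -1.8, 163.8] rot [0.0022, -0.0015, -0.002] rows>= 3.9
```

```bash
python3 -m inch '[{"xyz":[2,-1,40],"rot":[0,0,0]},{"xyz":[2,-1,80],"rot":[0,0,0]},{"xyz":[2,-1,120],"rot":[0,0,0]},{"xyz":[2,-1,150],"rot":[0,0,0]},{"xyz":[2,-1,163.5],"rot":[0,0,0]},{"xyz":[2,-1,163.5],"rot":[0,0,0]},{"xyz":[2,-1,163.5],"rot":[0,0,0]}]' && python3 -m inch '[{"xyz":[0,0,0],"rot":[0,0,0]},{"xyz":[0,0,0],"rot":[0,0,0]},{"xyz":[0,0,0],"rot":[0,0,0]},{"xyz":[0,0,0],"rot":[0,0,0]},{"xyz":[0,0,0],"rot":[0,0,0]},{"xyz":[0,0,0],"rot":[0,0,0]},{"xyz":[0,0,0],"rot":[0,0,0]},{"xyz":[0,0,0],"rot":[0,0,0]}]' 255 && python3 -m inch '[{"xyz":[0,0,-10],"rot":[0,0,0]},{"xyz":[0,0,-20],"rot":[0,0,0]},{"xyz":[0,0,-40],"rot":[0,0,0]},{"xyz":[0,0,-60],"rot":[0,0,0]},{"xyz":[0,0,-70],"rot":[0,0,0]},{"xyz":[0,0,-70],"rot":[0,0,0]}]' && python3 -c "
from h import *;st()
y=R.from_euler('z',-4.65,degrees=True);g0=np.array([471.7,-256.5,25.5]);n=y.apply([0,.7071,.7071]);up=y.apply([0,-.7071,.7071])
print(g0+n*32.5,n,up)
delta([450,-200,190],Rt(85.35,45));delta(g0+n*(32.5+25)+up*(58+12),Rt(85.35,45))"
```

```text
t: 5.02
ee_pos: [436.2, -57.6, 57.1]
orientation: [-2.311, -2.125, -0.001]
ft_force: [-0.0, -0.2, -0.7]
width: 87.9
grasp_force: 0.0
t: 5.68
ee_pos: [436.3, -56.7, 57.7]
orientation: [-2.31, -2.128, -0.003]
ft_force: [1.1, -1.0, -0.6]
width: 37.8
grasp_force: 0.0
t: 6.18
ee_pos: [437.6, -57.1, 129.9]
orientation: [2.309, 2.127, 0.007]
ft_force: [0.9, 0.0, -5.3]
width: 19.3
grasp_force: 30.0
t6.18 q [-0.158, 0.306, 2.094, 0.003, 0.737, -0.078] p [437.6, -57.1, 129.9] o [2.309, 2.127, 0.007] F [0.9, 0.0, -5.3] w 19.3 g 30.0
[ 473.56302062 -233.59489086   48.48075   ] [0.05732371 0.70477259 0.7071    ] [-0.05732371 -0.70477259  0.7071    ]
xyz [-141.3, 24.3, -60.2] rot [0.0045, 0.7837, 0.0009] rows>= 6.3
xyz [-204.8, 50.3, 14.1] rot [0.0045, 0.7837, 0.0009] rows>= 6.3
```

```bash
for i in 1; do python3 -m inch '[{"xyz":[0,0,10],"rot":[0,0,0]},{"xyz":[0,0,20],"rot":[0,0,0]},{"xyz":[0,0,20],"rot":[0,0,0]}]'|grep -E "ee|ft"; python3 -m inch '[{"xyz":[0,0,4],"rot":[0,0,0]},{"xyz":[0,0,8],"rot":[0,0,0]},{"xyz":[0,0,8],"rot":[0,0,0]}]'|grep -E "ee|ft"; python3 -m inch '[{"xyz":[0,0,4],"rot":[0,0,0]},{"xyz":[0,0,8],"rot":[0,0,0]},{"xyz":[0,0,8],"rot":[0,0,0]}]'|grep -E "ee|ft";python3 -m inch '[{"xyz":[0,0,4],"rot":[0,0,0]},{"xyz":[0,0,8],"rot":[0,0,0]},{"xyz":[0,0,8],"rot":[0,0,0]}]'|grep -E "ee|ft"; done; python3 -c "
from h import *;grab('scene','s2')"
```

```text
ee_pos: [433.9, -56.5, 104.7]
ft_force: [0.1, -0.1, -4.7]
ee_pos: [435.4, -56.7, 98.3]
ft_force: [0.3, 0.7, -3.1]
ee_pos: [436.4, -56.9, 91.2]
ft_force: [-0.5, 0.5, -4.6]
ee_pos: [436.8, -57.0, 85.2]
ft_force: [-5.2, 0.4, 20.9]
```

```bash
python3 -m inch '[{"xyz":[0,0,0],"rot":[0,0,0]},{"xyz":[0,0,0],"rot":[0,0,0]},{"xyz":[0,0,0],"rot":[0,0,0]},{"xyz":[0,0,0],"rot":[0,0,0]},{"xyz":[0,0,10],"rot":[0,0,0]},{"xyz":[0,0,20],"rot":[0,0,0]},{"xyz":[0,0,27],"rot":[0,0,0]},{"xyz":[0,0,27],"rot":[0,0,0]}]' 130 && python3 -m inch '[{"xyz":[0,0,0],"rot":[0,0,0]},{"xyz":[0,0,0],"rot":[0,0,0]},{"xyz":[0,0,0],"rot":[0,0,0]},{"xyz":[0,0,0],"rot":[0,0,0]},{"xyz":[0,0,0],"rot":[0,0,0]},{"xyz":[0,0,0],"rot":[0,0,0]},{"xyz":[0,0,0],"rot":[0,0,0]}]' 255
```

```text
t: 7.9
ee_pos: [434.9, -56.5, 54.6]
orientation: [-2.308, -2.126, 0.001]
ft_force: [-0.6, 0.6, -0.5]
width: 43.2
grasp_force: 0.0
t: 8.48
ee_pos: [436.5, -56.8, 56.8]
orientation: [-2.31, -2.128, -0.003]
ft_force: [0.9, 0.5, 1.1]
width: 19.6
grasp_force: 30.0
```

```bash
python3 -m inch '[{"xyz":[0,0,-10],"rot":[0,0,0]},{"xyz":[0,0,-30],"rot":[0,0,0]},{"xyz":[0,0,-55],"rot":[0,0,0]},{"xyz":[0,0,-80],"rot":[0,0,0]},{"xyz":[0,0,-100],"rot":[0,0,0]},{"xyz":[0,0,-110],"rot":[0,0,0]},{"xyz":[0,0,-110],"rot":[0,0,0]}]'
cat >> h.py <<'E'
yr=R.from_euler('z',-4.65,degrees=True);N=yr.apply([0,.7071,.7071]);U=yr.apply([0,-.7071,.7071])
G=[np.array(v) for v in([471.7,-256.5,25.5],[547.5,-262.7,25.5],[623.2,-268.9,25.5])]
E
python3 -c "
from h import *;st();delta(G[0]+N*110+U*90,Rt(85.35,45))"
```

```text
t: 9.07
ee_pos: [437.2, -57.1, 169.1]
orientation: [2.309, 2.127, 0.006]
ft_force: [-0.0, -0.4, -4.3]
width: 19.0
grasp_force: 30.0
t9.07 q [-0.158, 0.234, 2.068, 0.003, 0.836, -0.078] p [437.2, -57.1, 169.1] o [2.309, 2.127, 0.006] F [-0.0, -0.4, -4.3] w 19.0 g 30.0
xyz [-181.8, 50.6, 2.1] rot [0.0042, 0.7837, 0.0009] rows>= 6.3
```

```bash
python3 -m inch '[{"xyz":[-18,5,0],"rot":[0,0.06,0]},{"xyz":[-36,10,0],"rot":[0,0.13,0]},{"xyz":[-55,15,0],"rot":[0,0.21,0]},{"xyz":[-73,20,0],"rot":[0,0.29,0]},{"xyz":[-91,25,0],"rot":[0,0.37,0]},{"xyz":[-110,30,0],"rot":[0,0.46,0]},{"xyz":[-130,36,0],"rot":[0,0.55,0]},{"xyz":[-150,42,1],"rot":[0,0.64,0]},{"xyz":[-170,47,2],"rot":[0,0.72,0]},{"xyz":[-182,50,2],"rot":[0.003,0.784,0]},{"xyz":[-182,50,2],"rot":[0.003,0.784,0]},{"xyz":[-182,50,2],"rot":[0.003,0.784,0]}]' && python3 -c "
from h import *;st();delta(G[0]+N*110+U*90,Rt(85.35,45));delta(G[0]+N*46+U*70,Rt(85.35,45))
cm,im=grab('wrist','w6');cs,s=grab('scene','s3');cv2.imwrite('pics/w6c.png',np.hstack([cv2.resize(im[60:384,60:460],None,fx=1,fy=1),cv2.resize(s[80:280,150:350],None,fx=1.62,fy=1.62,interpolation=2)]))"
```

```text
t: 10.07
ee_pos: [470.3, -243.3, 162.1]
orientation: [-1.842, -1.691, -0.759]
ft_force: [0.0, 0.7, -4.2]
width: 19.4
grasp_force: 30.0
t10.07 q [-0.813, 0.644, 1.659, 0.557, 1.451, -0.974] p [470.3, -243.3, 162.1] o [-1.842, -1.691, -0.759] F [0.0, 0.7, -4.2] w 19.4 g 30.0
xyz [4.2, 2.4, -2.7] rot [-0.0025, -0.001, -0.005] rows>= 0.1
xyz [-59.8, 2.8, 17.3] rot [-0.0025, -0.001, -0.005] rows>= 1.5
```

View pics/w6c.png

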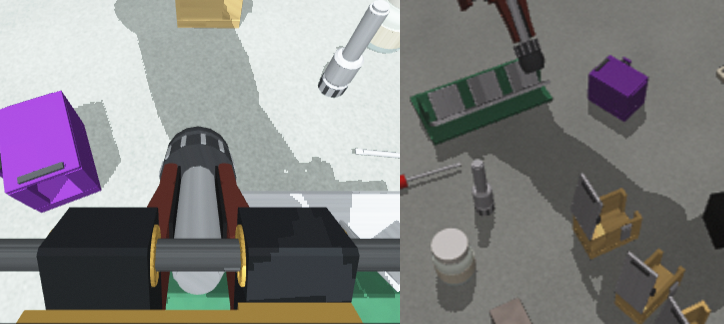

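```bash
python3 -m inch '[{"xyz":[-15,2.8,5],"rot":[0,0,0]},{"xyz":[-30,2.8,10],"rot":[0,0,0]},{"xyz":[-45,2.8,14],"rot":[0,0,0]},{"xyz":[-55,2.8,17],"rot":[0,0,0]},{"xyz":[-60,2.8,17],"rot":[0,0,0]},{"xyz":[-60,2.8,17],"rot":[0,0,0]},{"xyz":[-60,2.8,17],"rot":[0,0,0]}]' && python3 -c "
from h import *;st();delta(G[0]+N*32.5+U*57,Rt(85.35,45))
cm,im=grab('wrist','w7');print(cm['position'])
cs,s=grab('scene','s4');ct,t=grab('top','t4');cv2.imwrite('pics/w7c.png',np.hstack([cv2.resize(s[90:180,150:280],None,fx=3,fy=3,interpolation=2),cv2.resize(t[155:260,330:440],None,fx=2.57,fy=2.57,interpolation=2)[:270]]))"
```

```text
t: 10.75
ee_pos: [471.5, -272.5, 110.3]
orientation: [-1.84, -1.695, -0.76]
ft_force: [0.5, 0.4, -4.3]
width: 19.3
grasp_force: 30.0
t10.75 q [-0.842, 0.743, 1.614, 0.544, 1.416, -1.024] p [471.5, -272.5, 110.3] o [-1.84, -1.695, -0.76] F [0.5, 0.4, -4.3] w 19.3 g 30.0
xyz [-16.1, -1.1, 14.2] rot [-0.0022, -0.0005, -0.0013] rows>= 0.5
[ 467.53681562 -331.69016988  280.76455005]
```

View pics/w7c.png

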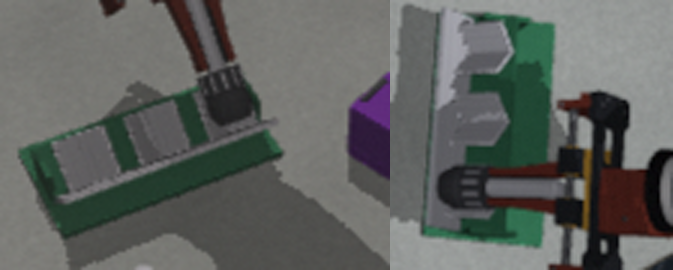

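```bash
python3 -m inch '[{"xyz":[-5,0,0],"rot":[0,0,0]},{"xyz":[-9,0,0],"rot":[0,0,0]},{"xyz":[-9,0,0],"rot":[0,0,0]}]'|grep -E "ee|ft"; python3 -m inch '[{"xyz":[-2,0,0],"rot":[0,0,0]},{"xyz":[-4,0,0],"rot":[0,0,0]},{"xyz":[-4,0,0],"rot":[0,0,0]}]'|grep -E "ee|ft"; python3 -m inch '[{"xyz":[-1,0,0],"rot":[0,0,0]},{"xyz":[-2,0,0],"rot":[0,0,0]},{"xyz":[-2,0,0],"rot":[0,0,0]}]'|grep -E "ee|ft"; python3 -m inch '[{"xyz":[-1,0,0],"rot":[0,0,0]},{"xyz":[-2,0,0],"rot":[0,0,0]},{"xyz":[-2,0,0],"rot":[0,0,0]}]'|grep -E "ee|ft"; python3 -c "
from h import *;delta(G[0]+N*32.5+U*57,Rt(85.35,45))"
```

```text
ee_pos: [470.6, -279.5, 103.1]
ft_force: [-0.0, -0.4, -4.4]
ee_pos: [469.5, -280.3, 101.6]
ft_force: [-3.5, 5.5, 3.9]
ee_pos: [469.5, -280.8, 101.2]
ft_force: [-4.4, 8.6, 9.6]
ee_pos: [469.4, -282.1, 100.2]
ft_force: [-4.4, 8.8, 12.2]
xyz [-2.2, 0.3, 14.0] rot [-0.005, -0.0092, -0.0018] rows>= 0.3
```

```bash
python3 -m inch '[{"xyz":[1.5,-1,0],"rot":[0,0,0]},{"xyz":[1.5,-1,4],"rot":[0,0,0]},{"xyz":[1.5,-1,8],"rot":[0,0,0]},{"xyz":[1.5,-1,8],"rot":[0,0,0]}]'|grep -E "ee|ft"; python3 -m inch '[{"xyz":[0,0,2],"rot":[0,0,0]},{"xyz":[0,0,4],"rot":[0,0,0]},{"xyz":[0,0,4],"rot":[0,0,0]}]'|grep -E "ee|ft"; python3 -m inch '[{"xyz":[0,0,2],"rot":[0,0,0]},{"xyz":[0,0,3],"rot":[0,0,0]},{"xyz":[0,0,3],"rot":[0,0,0]}]'|grep -E "ee|ft";  python3 -c "
from h import *;delta(G[0]+N*32.5+U*57,Rt(85.35,45));o=ctrl.get_obs();print(o['ft_force']@N,o['ft_force']@U)"
```

```text
ee_pos: [469.7, -276.4, 95.1]
ft_force: [-0.6, 6.0, 8.2]
ee_pos: [470.0, -274.1, 92.8]
ft_force: [-3.6, 4.3, 13.4]
ee_pos: [470.1, -274.0, 92.8]
ft_force: [-10.3, -5.4, 27.4]
xyz [-2.6, 0.2, 3.0] rot [-0.0019, -0.004, 0.0005] rows>= 0.1
14.971046287512971 23.742374549232462
```

```bash
python3 -m inch '[{"xyz":[0,0,-1.5],"rot":[0,0,0]},{"xyz":[0,-0.5,-1.5],"rot":[0,0,0]},{"xyz":[0,-0.5,-1.5],"rot":[0,0,0]}]'|grep -E "ee|ft"; python3 -m inch '[{"xyz":[0,0,0],"rot":[0,0,0]},{"xyz":[0,0,0],"rot":[0,0,0]},{"xyz":[0,0,0],"rot":[0,0,0]},{"xyz":[0,0,0],"rot":[0,0,0]},{"xyz":[0,0,0],"rot":[0,0,0]},{"xyz":[0,0,0],"rot":[0,0,0]}]' 130|grep -E "ee|ft|wid";python3 -m inch '[{"xyz":[0,0,-10],"rot":[0,0,0]},{"xyz":[0,0,-30],"rot":[0,0,0]},{"xyz":[0,0,-60],"rot":[0,0,0]},{"xyz":[0,0,-90],"rot":[0,0,0]},{"xyz":[0,0,-120],"rot":[0,0,0]},{"xyz":[0,0,-150],"rot":[0,0,0]},{"xyz":[0,0,-150],"rot":[0,0,0]}]'  && python3 -c "
from h import *
G=0
cs,s=grab('scene','s5');ct,t=grab('top','t5');cv2.imwrite('pics/s5c.png',np.hstack([cv2.resize(s[60:180,150:300],None,fx=3,fy=3,interpolation=2),cv2.resize(t[150:260,320:440],None,fx=3.28,fy=3.28,interpolation=2)[:360]]));st();delta([655.5,-70,240],Rt(85.35))"
```

```text
ee_pos: [470.0, -274.0, 92.8]
ft_force: [-5.1, -0.8, 19.4]
ee_pos: [469.6, -274.1, 89.0]
ft_force: [0.5, 0.2, 0.1]
width: 42.8
t: 14.07
ee_pos: [462.3, -385.4, 199.6]
orientation: [-1.847, -1.701, -0.761]
ft_force: [-0.2, 0.5, 0.4]
width: 42.9
grasp_force: 0.0
t14.17 q [-0.949, 0.723, 1.398, 0.476, 1.661, -0.983] p [461.3, -381.1, 195.8] o [-1.842, -1.696, -0.76] F [0.5, 0.1, -0.4] w 43.0 g 0.0
xyz [262.1, 168.0, 198.8] rot [-0.0011, -0.7844, -0.0014] rows>= 8.9
```

View pics/s5c.png

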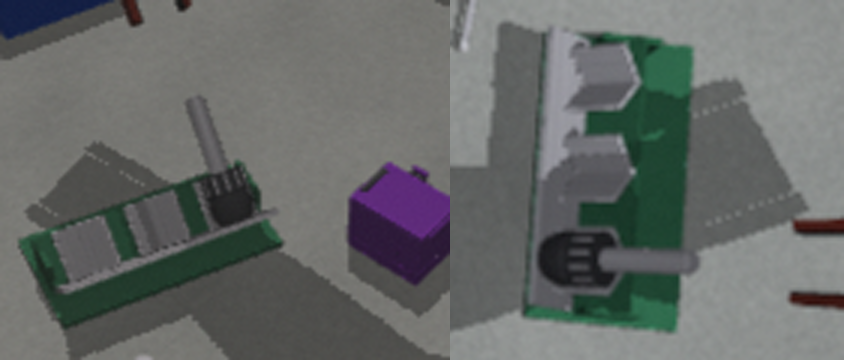

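```bash
sed -i 's/25\.5\]/29.5]/g' h.py && python3 -m inch '[{"xyz":[262,171.5,199],"rot":[0,-0.784,0]},{"xyz":[262,171.5,199],"rot":[0,-0.784,0]},{"xyz":[262,171.5,199],"rot":[0,-0.784,0]},{"xyz":[262,171.5,199],"rot":[0,-0.784,0]},{"xyz":[262,171.5,199],"rot":[0,-0.784,0]},{"xyz":[262,171.5,199],"rot":[0,-0.784,0]},{"xyz":[262,171.5,199],"rot":[0,-0.784,0]},{"xyz":[262,171.5,199],"rot":[0,-0.784,0]},{"xyz":[262,171.5,199],"rot":[0,-0.784,0]},{"xyz":[262,171.5,199],"rot":[0,-0.784,0]},{"xyz":[262,171.5,199],"rot":[0,-0.784,0]},{"xyz":[262,171.5,199],"rot":[0,-0.784,0]}]' 0
python3 - <<'E'
from h import *
np.set_printoptions(precision=1,suppress=True)
st();cm,im=grab('wrist','w8')
e=proj(cm,[658.5,-70.3,130]);print('exp',e,proj(cm,[658.5,-70.3,0]))
g=cv2.cvtColor(im,cv2.COLOR_BGR2GRAY);x,y=int(e[0]),int(e[1])
k=4;sub=cv2.resize(g[y-30:y+30,x-30:x+30],None,fx=k,fy=k,interpolation=2)
r=309*10/ (cm['position'][2]-130)*k;print('r',r/k)
c=cv2.HoughCircles(sub,cv2.HOUGH_GRADIENT,1,15,param1=80,param2=12,minRadius=int(r*.85),maxRadius=int(r*1.2))
for q in (c[0][:4] if c is not None else []):
    u=(x-30+q[0]/k,y-30+q[1]/k);print(u,q[2]/k,onz(cm,u,130))
delta([658.5,-70.3,64],Rt(85.35))
print(g[y-16:y+17:2,x-16:x+17:2])
E
```

```text
t: 15.17
ee_pos: [657.3, -68.4, 237.9]
orientation: [-2.304, -2.128, 0.004]
ft_force: [0.5, -1.2, 0.2]
width: 88.0
grasp_force: 0.0
t15.17 q [-0.123, 0.463, 1.528, 0.002, 1.156, -0.044] p [657.3, -68.4, 237.9] o [-2.304, -2.128, 0.004] F [0.5, -1.2, 0.2] w 88.0 g 0.0
exp [259.5 191.1] [259.5 163.3]
r 11.407606756051235
(np.float32(261.625), np.float32(191.125)) 9.85 [660.5 -70.5 130. ]
(np.float32(259.875), np.float32(174.375)) 10.875 [660.1 -54.7 130. ]
(np.float32(262.375), np.float32(195.125)) 10.0 [660.9 -74.3 130. ]
(np.float32(257.875), np.float32(170.625)) 9.675 [658.5 -51.1 130. ]
xyz [-1.2, 2.3, 174.1] rot [-0.0057, -0.0019, 0.0002] rows>= 4.2
[[199 191 203 227 234  99  93  98  98  98 101 102  98  95 235 220 177]
 [197 193 205 216 235  96  96  97  99  99 100 101  99  96 234 188 184]
 [191 199 201 200 234  94  96  97  99 100 100 101  99  98 229 178 192]
 [200 204 203 201 223  97  96  99 119 127 122 119  99  97 164 180 193]
 [198 202 198 195 197  95 142 185 162 159 216 220 132  99 129 189 188]
 [196 198 196 192 173 131 232 146 192 233 217 185 157 178 109 188 183]
 [200 199 202 194 143 231 180 233 231 231 233 233 217 162  97 196 192]
 [201 199 198 197 148 231 232 230 232 231 232 234 233 150 185 198 192]
 [204 200 194 199 175 233 235 233 230 233 231 233 233 233 203 195 185]
 [207 202 197 208 173 237 234 234 232 230 233 230 232 231 192 194 193]
 [201 199 201 201 197 236 232 234 234 231 231 232 230 230 182 199 187]
 [193 197 192 198 191 214 234 231 234 234 232 231 232 204 197 196 194]
 [192 204 204 204 203 201 201 227 232 234 233 228 208 192 195 199 193]
 [198 207 206 202 203 198 194 187 205 202 206 198 193 194 195 197 196]
 [194 206 196 192 199 200 187 188 196 195 191 199 195 197 191 192 196]
 [193 197 203 200 198 199 188 193 195 194 197 194 195 191 188 197 196]
 [193 192 197 199 194 204 195 188 192 196 199 197 191 190 193 192 186]]
```

```bash
python3 -m inch '[{"xyz":[-1.6,4,40],"rot":[0,0,0]},{"xyz":[-1.6,4,80],"rot":[0,0,0]},{"xyz":[-1.6,4,120],"rot":[0,0,0]},{"xyz":[-1.6,4,155],"rot":[0,0,0]},{"xyz":[-1.6,4,173],"rot":[0,0,0]},{"xyz":[-1.6,4,173],"rot":[0,0,0]},{"xyz":[-1.6,4,173],"rot":[0,0,0]}]' && python3 -m inch '[{"xyz":[0,0,0],"rot":[0,0,0]},{"xyz":[0,0,0],"rot":[0,0,0]},{"xyz":[0,0,0],"rot":[0,0,0]},{"xyz":[0,0,0],"rot":[0,0,0]},{"xyz":[0,0,0],"rot":[0,0,0]},{"xyz":[0,0,0],"rot":[0,0,0]},{"xyz":[0,0,0],"rot":[0,0,0]},{"xyz":[0,0,0],"rot":[0,0,0]},{"xyz":[0,0,0],"rot":[0,0,0]},{"xyz":[0,0,0],"rot":[0,0,0]},{"xyz":[0,0,0],"rot":[0,0,0]},{"xyz":[0,0,0],"rot":[0,0,0]}]' 255 && python3 -m inch '[{"xyz":[0,0,-10],"rot":[0,0,0]},{"xyz":[0,0,-30],"rot":[0,0,0]},{"xyz":[0,0,-55],"rot":[0,0,0]},{"xyz":[0,0,-80],"rot":[0,0,0]},{"xyz":[0,0,-100],"rot":[0,0,0]},{"xyz":[0,0,-110],"rot":[0,0,0]},{"xyz":[0,0,-110],"rot":[0,0,0]}]' && python3 -c "
from h import *;st();delta(G[2]+N*110+U*96,Rt(85.35,45))"
```

```text
t: 15.8
ee_pos: [660.6, -71.9, 65.4]
orientation: [-2.307, -2.124, 0.004]
ft_force: [-0.1, 0.1, 0.1]
width: 87.8
grasp_force: 0.0
t: 16.8
ee_pos: [662.0, -70.5, 66.3]
orientation: [-2.307, -2.127, 0.001]
ft_force: [0.3, -0.4, 0.6]
width: 19.8
grasp_force: 30.0
t: 17.38
ee_pos: [663.9, -71.0, 179.5]
orientation: [2.309, 2.13, 0.004]
ft_force: [0.7, -0.8, -3.2]
width: 19.4
grasp_force: 30.0
t17.38 q [-0.125, 0.531, 1.561, 0.002, 1.047, -0.045] p [663.9, -71.0, 179.5] o [2.309, 2.13, 0.004] F [0.7, -0.8, -3.2] w 19.4 g 30.0
xyz [-190.7, -24.6, 3.9] rot [0.0018, 0.7836, 0.001] rows>= 6.3
```

```bash
python3 -m inch '[{"xyz":[-18,-2,0],"rot":[0,0.06,0]},{"xyz":[-36,-5,0],"rot":[0,0.13,0]},{"xyz":[-55,-7,0],"rot":[0,0.21,0]},{"xyz":[-75,-10,0],"rot":[0,0.29,0]},{"xyz":[-95,-12,0],"rot":[0,0.37,0]},{"xyz":[-115,-15,0],"rot":[0,0.46,0]},{"xyz":[-135,-17,0],"rot":[0,0.55,0]},{"xyz":[-155,-20,2],"rot":[0,0.64,0]},{"xyz":[-175,-22,4],"rot":[0,0.72,0]},{"xyz":[-190,-24.5,4],"rot":[0,0.784,0]},{"xyz":[-190,-24.5,4],"rot":[0,0.784,0]},{"xyz":[-190,-24.5,4],"rot":[0,0.784,0]}]' && python3 -c "
from h import *;st();delta(G[2]+N*36+U*80,Rt(85.35,45))"
```

```text
t: 18.38
ee_pos: [621.4, -259.4, 169.1]
orientation: [-1.842, -1.689, -0.758]
ft_force: [-0.2, 0.1, -3.3]
width: 19.6
grasp_force: 30.0
t18.38 q [-0.685, 0.788, 1.338, 0.621, 1.542, -0.789] p [621.4, -259.4, 169.1] o [-1.842, -1.689, -0.758] F [-0.2, 0.1, -3.3] w 19.6 g 30.0
xyz [-69.3, 3.0, 12.0] rot [-0.0026, -0.0014, -0.0065] rows>= 1.7
```

```bash
python3 -m inch '[{"xyz":[-15,3,3],"rot":[0,0,0]},{"xyz":[-32,3,6],"rot":[0,0,0]},{"xyz":[-50,3,10],"rot":[0,0,0]},{"xyz":[-62,3,12],"rot":[0,0,0]},{"xyz":[-69,3,12],"rot":[0,0,-0.004]},{"xyz":[-69,3,12],"rot":[0,0,-0.004]},{"xyz":[-69,3,12],"rot":[0,0,-0.004]}]'|grep -E "ee|ft" ; python3 -m inch '[{"xyz":[-4,0,0],"rot":[0,0,0]},{"xyz":[-8,0,0],"rot":[0,0,0]},{"xyz":[-8,0,0],"rot":[0,0,0]}]'|grep -E "ee|ft"; python3 -m inch '[{"xyz":[-2,0,0],"rot":[0,0,0]},{"xyz":[-3,0,0],"rot":[0,0,0]},{"xyz":[-3,0,0],"rot":[0,0,0]}]'|grep -E "ee|ft"; python3 -m inch '[{"xyz":[-1,0,0],"rot":[0,0,0]},{"xyz":[-2,0,0],"rot":[0,0,0]},{"xyz":[-2,0,0],"rot":[0,0,0]}]'|grep -E "ee|ft"; python3 -c "
from h import *;st();delta(G[2]+N*24+U*66,Rt(85.35,45))"
```

```text
ee_pos: [622.4, -298.3, 114.7]
ft_force: [-0.7, 0.3, -2.9]
ee_pos: [621.9, -304.5, 109.3]
ft_force: [-0.4, 1.7, -3.9]
ee_pos: [621.6, -306.4, 107.1]
ft_force: [-0.4, -0.7, -3.4]
ee_pos: [621.3, -307.3, 106.0]
ft_force: [-1.7, 1.5, -0.1]
t19.72 q [-0.731, 0.905, 1.26, 0.598, 1.533, -0.852] p [621.3, -307.3, 106.0] o [-1.836, -1.698, -0.762] F [-1.7, 1.5, -0.1] w 19.3 g 30.0
xyz [-2.9, -1.2, 15.2] rot [-0.0028, -0.0019, 0.0023] rows>= 0.4
```

```bash
python3 -m inch '[{"xyz":[0.5,-0.8,4],"rot":[0,0,0]},{"xyz":[0.5,-0.8,8],"rot":[0,0,0]},{"xyz":[0.5,-0.8,10],"rot":[0,0,0]},{"xyz":[0.5,-0.8,10],"rot":[0,0,0]}]'|grep -E "ee|ft"; python3 -m inch '[{"xyz":[0,0,2],"rot":[0,0,0]},{"xyz":[0,0,3],"rot":[0,0,0]},{"xyz":[0,0,3],"rot":[0,0,0]}]'|grep -E "ee|ft"; python3 -m inch '[{"xyz":[0,0,2],"rot":[0,0,0]},{"xyz":[0,0,3],"rot":[0,0,0]},{"xyz":[0,0,3],"rot":[0,0,0]}]'|grep -E "ee|ft";  python3 -c "
from h import *;delta(G[2]+N*24+U*66,Rt(85.35,45));o=ctrl.get_obs();print(o['ft_force']@N,o['ft_force']@U)"
```

```text
ee_pos: [621.2, -299.6, 98.2]
ft_force: [-0.0, -0.2, -3.2]
ee_pos: [621.5, -297.9, 96.6]
ft_force: [0.4, 0.5, -2.7]
ee_pos: [621.8, -297.1, 95.8]
ft_force: [-3.1, -4.0, 1.2]
xyz [-2.9, -0.9, 0.9] rot [-0.001, 0.0007, 0.003] rows>= 0.1
-2.130005189139279 3.8807394537817546
```

```bash
python3 -m inch '[{"xyz":[-1,0,0.5],"rot":[0,0,0]},{"xyz":[-2,0,0.5],"rot":[0,0,0]},{"xyz":[-2.5,0,0.5],"rot":[0,0,0]},{"xyz":[-2.5,0,0.5],"rot":[0,0,0]}]'|grep -E "ee|ft"; python3 -m inch '[{"xyz":[0,0,0],"rot":[0,0,0]},{"xyz":[0,0,0],"rot":[0,0,0]},{"xyz":[0,0,0],"rot":[0,0,0]},{"xyz":[0,0,0],"rot":[0,0,0]},{"xyz":[0,0,0],"rot":[0,0,0]},{"xyz":[0,0,0],"rot":[0,0,0]}]' 130|grep -E "ee|ft|wid";python3 -m inch '[{"xyz":[0,0,-10],"rot":[0,0,0]},{"xyz":[0,0,-30],"rot":[0,0,0]},{"xyz":[0,0,-60],"rot":[0,0,0]},{"xyz":[0,0,-90],"rot":[0,0,0]},{"xyz":[0,0,-120],"rot":[0,0,0]},{"xyz":[0,0,-140],"rot":[0,0,0]},{"xyz":[0,0,-140],"rot":[0,0,0]}]'
python3 - <<'E'
from h import *
np.set_printoptions(precision=1,suppress=True)
st();ct,t=grab('top','t6');cs,s=grab('scene','s6')
for i,n in((0,32.5),(2,24)):
    for l in(0,130): P=G[i]+N*n+U*l;print(i,l,P,'top',proj(ct,P),'scene',proj(cs,P))
cv2.imwrite('pics/s6c.png',np.hstack([cv2.resize(s[70:190,150:280],None,fx=3,fy=3,interpolation=2),cv2.resize(t[150:260,320:440],None,fx=3.28,fy=3.28,interpolation=2)[:360]]))
a=cv2.resize(t[165:260,105:265],None,fx=2.4,fy=2.4,interpolation=2)
b=cv2.resize(s[180:325,240:370],None,fx=2,fy=2,interpolation=2)
c=cv2.imread('pics/s6c.png');o=np.zeros((360+290,800,3),np.uint8);o[:360,:min(800,c.shape[1])]=c[:,:800];o[360:360+a.shape[0],:a.shape[1]]=a;o[360:360+b.shape[0],400:400+b.shape[1]]=b;cv2.imwrite('pics/big6.png',o[:600]);print(a.shape,b.shape,c.shape)
E
```

```text
ee_pos: [621.7, -297.5, 95.4]
ft_force: [-4.6, -0.7, 11.1]
ee_pos: [621.5, -297.3, 92.4]
ft_force: [-0.1, -0.4, -0.1]
width: 42.7
t: 21.97
ee_pos: [614.4, -400.6, 195.7]
orientation: [-1.843, -1.704, -0.764]
ft_force: [0.7, -0.4, 0.8]
width: 42.8
grasp_force: 0.0
t21.97 q [-0.818, 0.888, 1.064, 0.561, 1.744, -0.801] p [614.4, -400.6, 195.7] o [-1.843, -1.704, -0.764] F [0.7, -0.4, 0.8] w 42.8 g 0.0
0 0 [ 473.6 -233.6   52.5] top [350.4 227.9] scene [228.6 134. ]
0 130 [ 466.1 -325.2  144.4] top [395. 229.] scene [213.7  92.4]
2 0 [ 624.6 -252.    46.5] top [355.8 173.3] scene [181.8 151.5]
2 130 [ 617.1 -343.6  138.4] top [399.9 170.1] scene [165.2 109.1]
(228, 384, 3) (290, 260, 3) (360, 784, 3)
```

Run:
```python
from h import *
np.set_printoptions(precision=1,suppress=True)
def tip(nb,na,box):
    a,b=[cv2.GaussianBlur(cv2.imread(f'pics/{n}.png'),(3,3),0).astype(int) for n in(nb,na)]
    d=np.abs(a-b).max(2);m=(d>30).astype(np.uint8);x0,y0,x1,y1=box;m2=np.zeros_like(m);m2[y0:y1,x0:x1]=m[y0:y1,x0:x1]
    n,l,s,c=cv2.connectedComponentsWithStats(m2)
    for i in 1+np.argsort(-s[1:,4])[:3]: print(na,s[i],c[i])
tip('t5','t6',(335,155,425,195));tip('s5','s6',(150,90,205,175))
# boxes: plywood colour mask in top image, before/after
for n in('top0','t6'):
    im=cv2.imread(f'pics/{n}.png');h=cv2.cvtColor(im,cv2.COLOR_BGR2HSV)
    m=cv2.inRange(h,(12,70,60),(32,255,255));m[:165]=0;m[260:]=0;m[:,:100]=0;m[:,270:]=0
    k,l,s,c=cv2.connectedComponentsWithStats(m)
    for i in range(1,k):
        if s[i,4]>150:
            r=cv2.minAreaRect(np.argwhere(l==i)[:,::-1].astype(np.float32));print(n,s[i],c[i],r)
```

```text
t6 [372 155  53  27 825] [399.5 164. ]
t6 [345 155  19  40 370] [354.2 174.2]
t6 [381 176  37  19 339] [402.2 188. ]
s6 [174 108  31  23 407] [186.7 119.6]
s6 [150 127  21  46 401] [155.8 150.4]
s6 [191 169  14   6  47] [199.4 172.4]
top0 [171 189  29  41 813] [184.9 210. ] ((184.78846740722656, 209.44229125976562), (38.438758850097656, 21.76888656616211), 78.69007110595703)
top0 [127 190  36  34 997] [145.  206.1] ((144.8924102783203, 205.3838653564453), (32.83268737792969, 32.338218688964844), 8.530766487121582)
top0 [218 195  29  36 872] [231.8 212.8] ((231.72012329101562, 212.87884521484375), (25.588232040405273, 34.643428802490234), 6.709837436676025)
t6 [181 181  26  40 814] [193.3 201.1] ((193.2150115966797, 200.82763671875), (38.265506744384766, 21.966154098510742), 83.2901611328125)
t6 [127 190  36  34 998] [145.  206.1] ((144.8924102783203, 205.3838653564453), (32.83268737792969, 32.338218688964844), 8.530766487121582)
t6 [218 195  29  37 878] [231.9 212.9] ((231.83848571777344, 212.79234313964844), (25.427120208740234, 34.853759765625), 7.125016689300537)
```

View pics/big6.png

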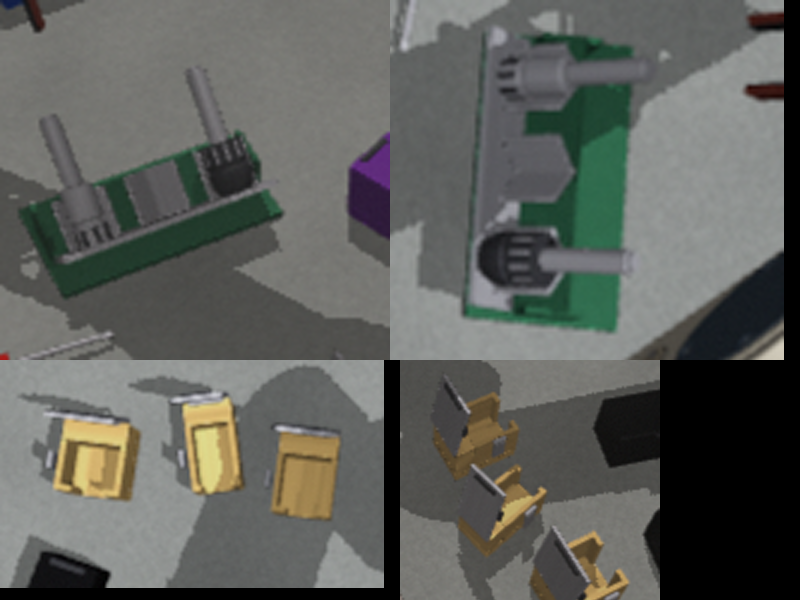

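```bash
python3 -c "
from h import *;delta([560,-130,310],Rt(85.35))"
```

```text
xyz [268.7, -74.4, 101.3] rot [-0.0001, -0.7853, 0.0024] rows>= 7.1
```

```bash
python3 -m inch '[{"xyz":[268,-74,101],"rot":[0,-0.785,0]},{"xyz":[268,-74,101],"rot":[0,-0.785,0]},{"xyz":[268,-74,101],"rot":[0,-0.785,0]},{"xyz":[268,-74,101],"rot":[0,-0.785,0]},{"xyz":[268,-74,101],"rot":[0,-0.785,0]},{"xyz":[268,-74,101],"rot":[0,-0.785,0]},{"xyz":[268,-74,101],"rot":[0,-0.785,0]},{"xyz":[268,-74,101],"rot":[0,-0.785,0]},{"xyz":[268,-74,101],"rot":[0,-0.785,0]}]' 0 && python3 -c "
from h import *;st();delta([450,137,280],Rt(0))"
```

```text
t: 22.82
ee_pos: [559.7, -126.3, 310.1]
orientation: [-2.299, -2.14, -0.002]
ft_force: [0.1, -0.4, 0.3]
width: 87.7
grasp_force: 0.0
t22.82 q [-0.243, 0.258, 1.658, 0.002, 1.225, -0.173] p [559.7, -126.3, 310.1] o [-2.299, -2.14, -0.002] F [0.1, -0.4, 0.3] w 87.7 g 0.0
xyz [254.7, -128.2, 30.4] rot [-0.0007, -0.0014, 1.4994] rows>= 12.0
```

```bash
python3 -m inch '[{"xyz":[254,-128,30],"rot":[0,0,1.499]},{"xyz":[254,-128,30],"rot":[0,0,1.499]},{"xyz":[254,-128,30],"rot":[0,0,1.499]},{"xyz":[254,-128,30],"rot":[0,0,1.499]},{"xyz":[254,-128,30],"rot":[0,0,1.499]},{"xyz":[254,-128,30],"rot":[0,0,1.499]},{"xyz":[254,-128,30],"rot":[0,0,1.499]},{"xyz":[254,-128,30],"rot":[0,0,1.499]},{"xyz":[254,-128,30],"rot":[0,0,1.499]},{"xyz":[254,-128,30],"rot":[0,0,1.499]},{"xyz":[254,-128,30],"rot":[0,0,1.499]},{"xyz":[254,-128,30],"rot":[0,0,1.499]}]' && python3 -m inch '[{"xyz":[0,0,0],"rot":[0,0,0]},{"xyz":[0,0,0],"rot":[0,0,0]},{"xyz":[0,0,0],"rot":[0,0,0]}]' >/dev/null
python3 - <<'E'
from h import *
np.set_printoptions(precision=1,suppress=True)
st();cm,im=grab('wrist','w9')
open('w9.txt','w').write(repr({k:(v.tolist() if hasattr(v,'tolist') else v) for k,v in cm.items()}))
print(cm['position'])
h=cv2.cvtColor(im,cv2.COLOR_BGR2HSV);m=cv2.inRange(h,(10,60,50),(34,255,255));m[330:]=0
k,l,s,c=cv2.connectedComponentsWithStats(m)
for i in range(1,k):
    if s[i,4]>400:
        r=cv2.minAreaRect(np.argwhere(l==i)[:,::-1].astype(np.float32));print(s[i],c[i],r)
for n,p,z in(('chuck',[508.6,85.1],66),('collet',[541.8,188.4],54),('hs',[523,318.8],72)): print(n,proj(cm,p+[z]))
cv2.imwrite('pics/w9b.png',cv2.resize(im,None,fx=1.5,fy=1.5,interpolation=2))
E
```

```text
t: 23.82
ee_pos: [452.2, 131.8, 277.9]
orientation: [-3.14, -0.083, 0.006]
ft_force: [0.1, -0.0, 0.6]
width: 87.9
grasp_force: 0.0
t24.07 q [0.258, 0.125, 1.901, 0.001, 1.118, 1.766] p [452.5, 132.2, 279.0] o [-3.139, -0.098, 0.003] F [0.1, 0.1, -0.8] w 87.7 g 0.0
[531.  137.1 441.7]
[ 185   38   57   90 2168] [212.1  81.1] ((213.30703735351562, 81.96823120117188), (89.11066436767578, 48.91139602661133), 84.0938491821289)
[  65   58   87   75 5464] [107.7  92.5] ((106.60406494140625, 93.54315185546875), (86.06643676757812, 73.81194305419922), 4.085616588592529)
[ 282   97   50   61 1519] [308.  126.4] ((301.6520080566406, 127.66400909423828), (49.640716552734375, 55.81226348876953), 10.30484676361084)
[ 65 284  35  46 691] [ 78.8 304.2] ((78.65673828125, 306.7563781738281), (23.04465103149414, 52.08722686767578), 35.36246109008789)
[416 284  35  46 698] [436.3 304.1] ((436.0884704589844, 306.9400939941406), (52.13217544555664, 23.235137939453125), 55.885528564453125)
chuck [300.2 121.4]
collet [215.3  86.5]
hs [98.7 95.7]
```

```bash
cat > boxm.py <<'E'
from h import *
def rect(cm,im,c,yaw,z,k=2,X=70,Y=50):
    # rectified image in box frame: rows = +x downwards reversed, cols = y ; 1/k mm per px
    e=R.from_euler('z',yaw,degrees=True);q=[(-X,-Y),(X,-Y),(X,Y),(-X,Y)]
    src=np.float32([proj(cm,np.r_[c,z]+e.apply([a,b,0])) for a,b in q]);dst=np.float32([((b+Y)*k,(a+X)*k) for a,b in q])
    return cv2.warpPerspective(im,cv2.getPerspectiveTransform(src,dst),(2*Y*k,2*X*k),flags=cv2.INTER_LINEAR)
def runs(cm,im,c,yaw,z,lo=(8,55,30),hi=(36,255,255)):
    r=rect(cm,im,c,yaw,z,1);m=cv2.inRange(cv2.cvtColor(r,cv2.COLOR_BGR2HSV),lo,hi)>0
    for x in range(-58,60,4):
        row=m[x+70];d=np.diff(np.r_[0,row.astype(int),0]);a,b=np.where(d==1)[0]-50,np.where(d==-1)[0]-50
        print('x',x,[(int(i),int(j)) for i,j in zip(a,b) if j-i>1])
E
python3 - <<'E'
from boxm import *
W={k:np.array(v) for k,v in eval(open('w9.txt').read()).items()};im=cv2.imread('pics/w9.png')
print('chuck');runs(W,im,[508.6,85.1],-4.5,66);print('collet');runs(W,im,[541.8,188.4],10.2,54)
E
```

```text
chuck
x -58 []
x -54 []
x -50 []
x -46 []
x -42 []
x -38 [(-17, -11)]
x -34 [(-31, -3), (18, 36)]
x -30 [(-31, 2), (12, 14), (21, 37)]
x -26 [(-31, 14), (28, 37)]
x -22 [(-32, 16), (28, 37)]
x -18 [(-32, 16), (29, 37)]
x -14 [(-31, 7), (12, 14), (28, 36)]
x -10 [(-32, 7), (28, 37)]
x -6 [(-32, 6), (29, 36)]
x -2 [(-32, 6), (28, 36)]
x 2 [(-32, 7), (28, 36)]
x 6 [(-32, 7), (28, 36)]
x 10 [(-32, 7), (28, 36)]
x 14 [(-33, 6), (28, 36)]
x 18 [(-33, 6), (27, 36)]
x 22 [(-33, 6), (27, 36)]
x 26 [(32, 36)]
x 30 [(31, 35)]
x 34 [(32, 35)]
x 38 [(31, 35)]
x 42 [(18, 20), (31, 35)]
x 46 [(27, 35)]
x 50 []
x 54 []
x 58 []
collet
x -58 []
x -54 []
x -50 []
x -46 [(-24, -22)]
x -42 [(-26, -23), (14, 22)]
x -38 [(-26, -8), (15, 30)]
x -34 [(-26, -4), (18, 30)]
x -30 [(-26, -1), (17, 30)]
x -26 [(-26, -2), (18, 31)]
x -22 [(-27, -5), (17, 30)]
x -18 [(-27, -5), (18, 30)]
x -14 [(-27, -6), (16, 30)]
x -10 [(-27, -4), (15, 30)]
x -6 [(-27, -5), (16, 30)]
x -2 [(-27, -5), (16, 30)]
x 2 [(-27, -5), (15, 30)]
x 6 [(-27, -5), (17, 30)]
x 10 [(-27, -6), (17, 30)]
x 14 [(-27, -7), (17, 30)]
x 18 [(-27, -5), (16, 30)]
x 22 [(-27, -7), (17, 29)]
x 26 [(-27, 29)]
x 30 [(-28, -24), (8, 29)]
x 34 [(-28, 29)]
x 38 [(-28, 29)]
x 42 [(-28, -24), (11, 29)]
x 46 [(-27, -25), (12, 29)]
x 50 [(20, 28)]
x 54 [(24, 27)]
x 58 []
```

Run:
```python
from boxm import *
W={k:np.array(v) for k,v in eval(open('w9.txt').read()).items()};im=cv2.imread('pics/w9.png')
for n,c,y,z,cols in(('chuck',[508.6,85.1],-4.5,66,(-25,0,25)),('collet',[541.8,188.4],10.2,54,(-22,0,22))):
    r=rect(W,im,c,y,z,1)
    for q in cols: print(n,q,[(x,*[int(v) for v in r[x+70,q+50,::-1]]) for x in range(-60,-26,2)])
    for q in cols: print(n,q,[(x,*[int(v) for v in r[x+70,q+50,::-1]]) for x in range(14,62,4)])
```

```text
chuck -25 [(-60, 217, 225, 221), (-58, 220, 228, 224), (-56, 219, 228, 224), (-54, 218, 228, 224), (-52, 218, 227, 223), (-50, 218, 227, 223), (-48, 222, 229, 226), (-46, 220, 227, 225), (-44, 220, 229, 225), (-42, 252, 247, 212), (-40, 254, 250, 206), (-38, 253, 248, 199), (-36, 197, 177, 120), (-34, 133, 116, 77), (-32, 128, 111, 74), (-30, 128, 111, 74), (-28, 130, 114, 76)]
chuck 0 [(-60, 222, 229, 227), (-58, 224, 231, 228), (-56, 224, 230, 227), (-54, 222, 229, 226), (-52, 225, 231, 229), (-50, 227, 233, 230), (-48, 227, 233, 230), (-46, 226, 231, 229), (-44, 225, 231, 228), (-42, 219, 229, 226), (-40, 225, 231, 229), (-38, 223, 229, 227), (-36, 226, 232, 230), (-34, 252, 249, 218), (-32, 254, 249, 204), (-30, 233, 214, 150), (-28, 228, 206, 142)]
chuck 25 [(-60, 222, 229, 226), (-58, 227, 232, 230), (-56, 222, 229, 227), (-54, 217, 226, 222), (-52, 221, 229, 226), (-50, 226, 232, 230), (-48, 228, 234, 231), (-46, 221, 230, 226), (-44, 220, 228, 225), (-42, 231, 234, 223), (-40, 253, 249, 208), (-38, 254, 250, 205), (-36, 248, 240, 183), (-34, 169, 148, 100), (-32, 145, 127, 84
[... 2060 characters left out ...]
3, 246, 194), (30, 254, 249, 202), (34, 252, 245, 193), (38, 252, 244, 190), (42, 254, 249, 203), (46, 254, 252, 214), (50, 254, 253, 217), (54, 184, 188, 182), (58, 124, 128, 131)]
collet 0 [(14, 254, 253, 222), (18, 254, 253, 222), (22, 253, 252, 219), (26, 166, 147, 97), (30, 254, 249, 203), (34, 253, 247, 196), (38, 252, 245, 191), (42, 254, 249, 200), (46, 254, 252, 213), (50, 218, 218, 190), (54, 237, 239, 242), (58, 229, 233, 236)]
collet 22 [(14, 114, 99, 65), (18, 118, 103, 68), (22, 123, 108, 71), (26, 115, 101, 68), (30, 228, 205, 143), (34, 221, 198, 136), (38, 217, 194, 132), (42, 226, 203, 140), (46, 233, 215, 148), (50, 237, 220, 154), (54, 224, 218, 180), (58, 187, 192, 196)]
```

```bash
python3 -c "
from h import *;delta([480,-100,260],Rt(85.35))"
```

```text
xyz [13.0, 233.6, 19.1] rot [-0.0015, 0.0004, -1.4275] rows>= 11.4
```

```bash
python3 -m inch '[{"xyz":[13,233,19],"rot":[0,0,-1.4275]},{"xyz":[13,233,19],"rot":[0,0,-1.4275]},{"xyz":[13,233,19],"rot":[0,0,-1.4275]},{"xyz":[13,233,19],"rot":[0,0,-1.4275]},{"xyz":[13,233,19],"rot":[0,0,-1.4275]},{"xyz":[13,233,19],"rot":[0,0,-1.4275]},{"xyz":[13,233,19],"rot":[0,0,-1.4275]},{"xyz":[13,233,19],"rot":[0,0,-1.4275]},{"xyz":[13,233,19],"rot":[0,0,-1.4275]},{"xyz":[13,233,19],"rot":[0,0,-1.4275]},{"xyz":[13,233,19],"rot":[0,0,-1.4275]},{"xyz":[13,233,19],"rot":[0,0,-1.4275]}]' && python3 -c "
from h import *;st();r=Rt(85.35,-35);z=r.apply([0,0,1]);print(z)
E0=G[0]+N*32.5;T=E0+U*79+19*z;print(E0,T,T-90*z);delta(T-90*z,r)"
```

```text
t: 25.12
ee_pos: [479.4, -99.2, 260.5]
orientation: [-2.335, -2.101, -0.001]
ft_force: [0.7, 0.6, 0.5]
width: 88.0
grasp_force: 0.0
t25.12 q [-0.229, 0.175, 1.886, 0.001, 1.081, -0.124] p [479.4, -99.2, 260.5] o [-2.335, -2.101, -0.001] F [0.7, 0.6, 0.5] w 88.0 g 0.0
[-0.04649912 -0.57168852 -0.81915204]
[ 473.56302062 -233.59489086   52.48075   ] [ 468.15096409 -300.1340072    92.77776116] [ 472.33588517 -248.68204072  166.50144514]
xyz [-149.5, 8.7, 93.9] rot [-0.0077, -0.612, -0.0235] rows>= 4.9
```

```bash
python3 -m inch '[{"xyz":[-149,9,94],"rot":[-0.008,-0.612,-0.023]},{"xyz":[-149,9,94],"rot":[-0.008,-0.612,-0.023]},{"xyz":[-149,9,94],"rot":[-0.008,-0.612,-0.023]},{"xyz":[-149,9,94],"rot":[-0.008,-0.612,-0.023]},{"xyz":[-149,9,94],"rot":[-0.008,-0.612,-0.023]},{"xyz":[-149,9,94],"rot":[-0.008,-0.612,-0.023]},{"xyz":[-149,9,94],"rot":[-0.008,-0.612,-0.023]},{"xyz":[-149,9,94],"rot":[-0.008,-0.612,-0.023]}]'
python3 - <<'E'
from h import *
np.set_printoptions(precision=1,suppress=True)
st();r=Rt(85.35,-35);z=r.apply([0,0,1]);E0=G[0]+N*32.5;T=E0+U*79+19*z;delta(T,r)
cm,im=grab('wrist','w10')
for l in(0,52,79,130):print(l,proj(cm,E0+U*l))
# arbor lateral check: gray profile perpendicular to arbor at U=90,110
g=cv2.cvtColor(im,cv2.COLOR_BGR2GRAY)
for l in(70,100,120):
    p=proj(cm,E0+U*l);print(l,p,g[int(p[1]),int(p[0])-24:int(p[0])+25:2].tolist())
E
```

```text
t: 25.78
ee_pos: [472.2, -247.2, 167.0]
orientation: [1.966, 1.799, -0.616]
ft_force: [0.5, -0.9, 0.7]
width: 87.7
grasp_force: 0.0
t25.78 q [-0.169, 0.403, 1.993, -0.828, 0.883, 0.507] p [472.2, -247.2, 167.0] o [1.966, 1.799, -0.616] F [0.5, -0.9, 0.7] w 87.7 g 0.0
xyz [-1.2, 0.6, 91.3] rot [-0.0039, -0.0035, -0.0063] rows>= 2.2
0 [257.3 101.1]
52 [257.6 168.5]
79 [257.8 202.2]
130 [258.1 263.8]
70 [257.7 191. ] [207, 214, 211, 211, 210, 207, 161, 184, 200, 213, 212, 222, 228, 232, 221, 205, 191, 173, 150, 207, 211, 215, 212, 216, 216]
100 [257.9 227.9] [217, 214, 216, 210, 212, 213, 178, 186, 203, 214, 213, 221, 227, 231, 219, 200, 185, 165, 141, 219, 216, 217, 218, 219, 215]
120 [258.  251.9] [220, 217, 218, 219, 217, 215, 165, 198, 213, 216, 214, 223, 228, 227, 206, 187, 172, 147, 180, 218, 219, 217, 215, 214, 214]
```

```bash
python3 -m inch '[{"xyz":[-1,0.5,30],"rot":[-0.004,-0.003,-0.006]},{"xyz":[-1,0.5,60],"rot":[-0.004,-0.003,-0.006]},{"xyz":[-1,0.5,82],"rot":[-0.004,-0.003,-0.006]},{"xyz":[-1,0.5,91],"rot":[-0.004,-0.003,-0.006]},{"xyz":[-1,0.5,91],"rot":[-0.004,-0.003,-0.006]},{"xyz":[-1,0.5,91],"rot":[-0.004,-0.003,-0.006]}]' | grep -E "ee|ft" && python3 -m inch '[{"xyz":[0,0,0],"rot":[0,0,0]},{"xyz":[0,0,0],"rot":[0,0,0]},{"xyz":[0,0,0],"rot":[0,0,0]},{"xyz":[0,0,0],"rot":[0,0,0]},{"xyz":[0,0,0],"rot":[0,0,0]},{"xyz":[0,0,0],"rot":[0,0,0]},{"xyz":[0,0,0],"rot":[0,0,0]},{"xyz":[0,0,0],"rot":[0,0,0]},{"xyz":[0,0,0],"rot":[0,0,0]},{"xyz":[0,0,0],"rot":[0,0,0]},{"xyz":[0,0,0],"rot":[0,0,0]},{"xyz":[0,0,0],"rot":[0,0,0]}]' 255 && python3 -c "
from h import *;st();r=Rt(85.35,-35);z=r.apply([0,0,1]);E0=G[0]+N*32.5;T=E0+U*79+19*z;delta(T,r);delta(T+90*N+10*U,r)"
```

```text
ee_pos: [467.9, -301.0, 93.7]
ft_force: [1.0, -0.2, 0.2]
t: 27.33
ee_pos: [467.5, -300.7, 92.6]
orientation: [1.955, 1.8, -0.619]
ft_force: [0.2, -0.1, -0.3]
width: 19.0
grasp_force: 30.0
t27.33 q [-0.274, 0.549, 2.007, -1.004, 0.735, 0.629] p [467.5, -300.7, 92.6] o [1.955, 1.8, -0.619] F [0.2, -0.1, -0.3] w 19.0 g 30.0
xyz [0.4, 0.6, -0.5] rot [-0.0, 0.003, -0.0013] rows>= 0.0
xyz [5.9, 0.6, -90.9] rot [-0.0, 0.003, -0.0013] rows>= 2.2
```

```bash
cat > droop.py <<'E'
from h import *
import sys
def body(name,thr=75):
    cm,im=grab('wrist',name);g=cv2.cvtColor(im,cv2.COLOR_BGR2GRAY)
    sub=g[40:220,195:320]; m=(sub<thr).astype(np.uint8)
    n,l,s,c=cv2.connectedComponentsWithStats(m);i=1+s[1:,4].argmax()
    print(name,'body bbox',s[i]+np.array([195,40,0,0,0]),'ctr',c[i]+[195,40]);return im
if __name__=='__main__': body(sys.argv[1],int(sys.argv[2]))
E
python3 droop.py ref1 75; python3 -m inch '[{"xyz":[0.5,0,-8],"rot":[0,0,0]},{"xyz":[1,0,-20],"rot":[0,0,0]},{"xyz":[2,0,-35],"rot":[0,0,0]},{"xyz":[3,0,-55],"rot":[0,0,0]},{"xyz":[4,0,-72],"rot":[0,0,0]},{"xyz":[6,0,-85],"rot":[0,0,0]},{"xyz":[6,0,-90],"rot":[0,0,0]},{"xyz":[6,0,-90],"rot":[0,0,0]}]' && python3 droop.py lift1 75; python3 -c "
import cv2,numpy as np
for n in('ref1','lift1'):
    g=cv2.cvtColor(cv2.imread(f'pics/{n}.png'),cv2.COLOR_BGR2GRAY);print(n,g[20:230:5,257].tolist())"
```

```text
ref1 body bbox [ 212   93   93  119 2951] ctr [271.83971535 149.5740427 ]
t: 28.05
ee_pos: [472.7, -243.2, 163.9]
orientation: [1.954, 1.8, -0.617]
ft_force: [0.2, -0.0, -4.7]
width: 19.5
grasp_force: 30.0
lift1 body bbox [ 213   94   92  116 2729] ctr [274.4554782  147.20043972]
ref1 [171, 164, 163, 89, 110, 99, 101, 101, 101, 102, 101, 100, 229, 229, 229, 76, 77, 77, 79, 77, 78, 77, 81, 80, 83, 84, 72, 85, 86, 65, 84, 84, 84, 86, 82, 84, 85, 96, 99, 224, 240, 240]
lift1 [164, 167, 171, 167, 166, 158, 169, 171, 161, 90, 99, 101, 103, 102, 100, 74, 77, 77, 77, 77, 77, 77, 80, 82, 82, 85, 73, 86, 87, 65, 84, 85, 85, 85, 85, 86, 86, 86, 86, 238, 239, 239]
```

```bash
cat >> h.py <<'E'
def seat(box,yaw,sx,sz,off,tilt=10,up=0,fx=0):
    e=R.from_euler('z',yaw,degrees=True);r=Rt(yaw,tilt)
    return np.r_[box,0]+e.apply([sx-off+fx,0,sz+up])+19*r.apply([0,0,1]),r
E
python3 -c "
from h import *
np.set_printoptions(precision=3,suppress=True)
r=Rt(-6.2,10);g=Rt(85.35,-35);print((r*g.inv()).apply(U),(r*g.inv()).apply(yr.apply([1,0,0])))
st();delta([450,-90,270],Rt(85.35,10));print(seat([512.25,85.5],-6.2,16,38,79,up=80)[0])"
```

```text
[-0.994  0.108  0.   ] [-0.108 -0.994 -0.   ]
t28.10 q [-0.159, 0.41, 2.0, -0.843, 0.878, 0.527] p [472.3, -243.7, 163.1] o [1.954, 1.801, -0.618] F [0.7, -1.1, -5.1] w 19.3 g 30.0
xyz [62.1, -34.5, -174.6] rot [0.0013, 0.7885, -0.0005] rows>= 6.3
[452.899  91.948  99.289]
```

```bash
python3 -m inch '[{"xyz":[4,-2,-12],"rot":[0,0.02,0]},{"xyz":[10,-5,-32],"rot":[0,0.07,0]},{"xyz":[17,-9,-52],"rot":[0,0.15,0]},{"xyz":[24,-13,-72],"rot":[0,0.24,0]},{"xyz":[31,-17,-92],"rot":[0,0.34,0]},{"xyz":[38,-21,-112],"rot":[0,0.44,0]},{"xyz":[45,-25,-132],"rot":[0,0.54,0]},{"xyz":[52,-29,-152],"rot":[0,0.64,0]},{"xyz":[58,-32,-167],"rot":[0,0.72,0]},{"xyz":[62,-34,-174],"rot":[0,0.788,0]},{"xyz":[62,-34,-174],"rot":[0,0.788,0]},{"xyz":[62,-34,-174],"rot":[0,0.788,0]}]' && python3 droop.py lev1 75 && python3 -c "
from h import *
st();p,r=seat([512.25,85.5],-6.2,16,38,79,up=80);p[2]+=60;delta(p,r)"
```

```text
t: 29.1
ee_pos: [449.7, -92.2, 268.3]
orientation: [-2.222, -2.043, -0.19]
ft_force: [-0.2, -0.3, -3.5]
width: 19.2
grasp_force: 30.0
lev1 body bbox [ 212   94   92  116 6236] ctr [258.68922386 145.82488775]
t29.15 q [-0.339, 0.138, 1.924, 0.183, 1.132, -0.338] p [449.8, -91.8, 268.2] o [-2.222, -2.043, -0.189] F [-0.5, 0.5, -3.7] w 19.2 g 30.0
xyz [162.1, -12.0, 138.7] rot [-0.2759, 0.0036, 1.5716] rows>= 12.8
```

```bash
python3 -m inch '[{"xyz":[8,-1,7],"rot":[-0.014,0,0.079]},{"xyz":[20,-1,17],"rot":[-0.034,0,0.193]},{"xyz":[34,-2,29],"rot":[-0.058,0,0.312]},{"xyz":[47,-3,40],"rot":[-0.08,0,0.43]},{"xyz":[60,-4,51],"rot":[-0.101,0,0.55]},{"xyz":[73,-5,62],"rot":[-0.124,0,0.67]},{"xyz":[86,-6,73],"rot":[-0.146,0,0.79]},{"xyz":[99,-7,85],"rot":[-0.168,0,0.91]},{"xyz":[112,-8,96],"rot":[-0.19,0,1.03]},{"xyz":[125,-9,107],"rot":[-0.212,0,1.15]},{"xyz":[136,-10,117],"rot":[-0.232,0,1.26]},{"xyz":[144,-11,124],"rot":[-0.246,0,1.34]}]' && python3 -c "
from h import *
st();p,r=seat([512.25,85.5],-6.2,16,38,79,up=80);p[2]+=60;delta(p,r)"
```

```text
t: 30.15
ee_pos: [452.1, 73.7, 170.8]
orientation: [-3.121, -0.192, -0.281]
ft_force: [0.4, -0.2, -3.2]
width: 19.6
grasp_force: 30.0
t30.15 q [0.144, 0.187, 2.143, -0.021, 0.632, 1.607] p [452.1, 73.7, 170.8] o [-3.121, -0.192, -0.281] F [0.4, -0.2, -3.2] w 19.6 g 30.0
xyz [1.0, -18.1, 11.7] rot [-0.0321, -0.0053, 0.2284] rows>= 1.8
```

```bash
python3 -m inch '[{"xyz":[0.3,-6,4],"rot":[-0.01,-0.002,0.076]},{"xyz":[0.7,-12,8],"rot":[-0.021,-0.004,0.152]},{"xyz":[1,-18,12],"rot":[-0.032,-0.005,0.228]},{"xyz":[1,-18,12],"rot":[-0.032,-0.005,0.228]},{"xyz":[1,-18,12],"rot":[-0.032,-0.005,0.228]}]' && python3 droop.py hov1 75
python3 - <<'E'
from boxm import *
st();p,r=seat([512.25,85.5],-6.2,16,38,79,up=80);p[2]+=60;delta(p,r)
cm=ctrl.camera_model('wrist');im=cv2.imread('pics/hov1.png');print(cm['position'])
runs(cm,im,[512.25,85.5],-6.2,66,lo=(8,25,30))
ct,t=grab('top','t7')
h=cv2.cvtColor(t,cv2.COLOR_BGR2HSV);m=cv2.inRange(h,(12,70,60),(32,255,255));m[:165]=0;m[260:]=0;m[:,:100]=0;m[:,270:]=0
k,l,s,c=cv2.connectedComponentsWithStats(m)
for i in range(1,k):
    if s[i,4]>150: print(s[i],c[i])
E
```

```text
t: 30.57
ee_pos: [453.2, 91.3, 159.6]
orientation: [3.117, -0.155, 0.273]
ft_force: [0.2, -0.2, -4.4]
width: 19.6
grasp_force: 30.0
hov1 body bbox [ 212   96   38  114 1289] ctr [222.46935609 149.8060512 ]
t30.62 q [0.207, 0.219, 2.136, -0.09, 0.621, 1.948] p [453.5, 91.0, 159.9] o [3.117, -0.157, 0.274] F [-0.5, 0.2, -5.0] w 19.3 g 30.0
xyz [-0.8, -0.9, 0.5] rot [-0.0018, -0.0008, 0.0077] rows>= 0.1
[502.15451352  86.2734191  333.81360946]
x -58 []
x -54 []
x -50 []
x -46 []
x -42 []
x -38 []
x -34 []
x -30 []
x -26 []
x -22 []
x -18 []
x -14 []
x -10 []
x -6 []
x -2 []
x 2 []
x 6 []
x 10 []
x 14 []
x 18 []
x 22 []
x 26 [(-34, -32)]
x 30 [(-34, -31)]
x 34 [(-34, -29), (30, 33)]
x 38 [(-34, -26), (26, 33)]
x 42 [(-34, -7), (-3, 33)]
x 46 [(-33, -24), (23, 33)]
x 50 []
x 54 []
x 58 []
[181 181  26  39 793] [193.35435057 200.74527112]
[ 127  190   36   34 1001] [145.00799201 206.17182817]
[220 195  27  27 262] [236.45801527 204.14503817]
```

```bash
python3 -c "
from h import *
p,r=seat([512.25,85.5],-6.2,16,38,79,up=55);delta(p,r);p,r=seat([512.25,85.5],-6.2,16,38,79,up=1);delta(p,r)"
```

```text
xyz [-15.8, -1.0, 84.3] rot [-0.0019, -0.0011, 0.0066] rows>= 2.1
xyz [-25.2, -1.0, 137.5] rot [-0.0019, -0.0011, 0.0066] rows>= 3.4
```

```bash
python3 -m inch '[{"xyz":[-4,-1,20],"rot":[-0.002,-0.001,0.006]},{"xyz":[-9,-1,45],"rot":[-0.002,-0.001,0.006]},{"xyz":[-13,-1,70],"rot":[-0.002,-0.001,0.006]},{"xyz":[-16,-1,84],"rot":[-0.002,-0.001,0.006]},{"xyz":[-16,-1,84],"rot":[-0.002,-0.001,0.006]}]' |grep -E "ee|ft"; python3 -m inch '[{"xyz":[-1.3,0,7],"rot":[0,0,0]},{"xyz":[-2.6,0,14],"rot":[0,0,0]},{"xyz":[-3.5,0,20],"rot":[0,0,0]},{"xyz":[-3.5,0,20],"rot":[0,0,0]}]' |grep -E "ee|ft"; python3 -c "
from h import *
p,r=seat([512.25,85.5],-6.2,16,38,79,up=1);delta(p,r)"
```

```text
ee_pos: [451.0, 91.2, 72.4]
ft_force: [-1.3, 0.5, -4.9]
ee_pos: [453.1, 92.0, 54.1]
ft_force: [0.6, 0.0, -4.4]
xyz [-6.1, 0.1, 33.3] rot [-0.0001, -0.0006, -0.0019] rows>= 0.8
```

```bash
python3 -m inch '[{"xyz":[-1.3,0,7],"rot":[0,0,0]},{"xyz":[-2.6,0,14],"rot":[0,0,0]},{"xyz":[-3.4,0,18],"rot":[0,0,0]},{"xyz":[-3.4,0,18],"rot":[0,0,0]}]' |grep -E "ee|ft"; python3 -m inch '[{"xyz":[-1.2,0,6],"rot":[0,0,0]},{"xyz":[-2,0,11],"rot":[0,0,0]},{"xyz":[-2,0,11],"rot":[0,0,0]}]' |grep -E "ee|ft"; python3 -m inch '[{"xyz":[-0.5,0,2],"rot":[0,0,0]},{"xyz":[-0.7,0,4],"rot":[0,0,0]},{"xyz":[-0.7,0,4],"rot":[0,0,0]}]' |grep -E "ee|ft";python3 -c "
from h import *
p,r=seat([512.25,85.5],-6.2,16,38,79,up=0);delta(p,r)"
```

```text
ee_pos: [452.9, 92.2, 35.4]
ft_force: [1.3, 0.1, -5.2]
ee_pos: [452.6, 92.2, 24.4]
ft_force: [-1.1, 0.3, 0.4]
ee_pos: [452.4, 92.1, 20.7]
ft_force: [-2.3, 0.4, 2.8]
xyz [0.2, 0.1, 1.5] rot [0.0, -0.0002, -0.0019] rows>= 0.0
```

```bash
python3 -m inch '[{"xyz":[0,0,0],"rot":[0,0,0]},{"xyz":[0,0,0],"rot":[0,0,0]},{"xyz":[0,0,0],"rot":[0,0,0]},{"xyz":[0,0,0],"rot":[0,0,0]},{"xyz":[0,0,0],"rot":[0,0,0]},{"xyz":[0,0,0],"rot":[0,0,0]}]' 130|grep -E "ee|ft|wid";python3 -m inch '[{"xyz":[0,0,-10],"rot":[0,0,0]},{"xyz":[0,0,-35],"rot":[0,0,0]},{"xyz":[0,0,-70],"rot":[0,0,0]},{"xyz":[0,0,-110],"rot":[0,0,0]},{"xyz":[0,0,-150],"rot":[0,0,0]},{"xyz":[0,0,-190],"rot":[0,0,0]},{"xyz":[0,0,-220],"rot":[0,0,0]},{"xyz":[0,0,-220],"rot":[0,0,0]},{"xyz":[0,0,-220],"rot":[0,0,0]}]'
python3 - <<'E'
from boxm import *
np.set_printoptions(precision=1,suppress=True)
st();cm,im=grab('wrist','w11')
b,y=[512.25,85.5],-6.2
r=rect(cm,im,b,y,38,1,X=130,Y=50) # plane through tool axis
g=cv2.cvtColor(r,cv2.COLOR_BGR2GRAY)
for x in(-105,-95,-85,-75,-65,-55,-45,-30,-20,-10,0,10,16,22):print(x,g[x+130,50-34:50+35:2].tolist())
print('col0',[(x,int(g[x+130,50])) for x in range(-128,40,4)])
delta([480,-100,280],Rt(85.35))
E
```

```text
ee_pos: [453.0, 92.2, 21.0]
ft_force: [-0.2, -1.0, -0.4]
width: 43.0
t: 33.5
ee_pos: [415.2, 96.7, 239.9]
orientation: [3.117, -0.172, 0.282]
ft_force: [0.6, 0.6, -0.1]
width: 43.1
grasp_force: 0.0
t33.50 q [0.244, 0.02, 2.132, -0.081, 0.822, 1.975] p [415.2, 96.7, 239.9] o [3.117, -0.172, 0.282] F [0.6, 0.6, -0.1] w 43.1 g 0.0
-105 [227, 227, 227, 225, 225, 225, 226, 223, 228, 230, 225, 221, 209, 198, 229, 239, 249, 248, 239, 230, 218, 191, 176, 218, 218, 221, 220, 220, 220, 222, 216, 216, 216, 221, 225]
-95 [225, 228, 221, 216, 220, 225, 226, 227, 228, 224, 222, 223, 211, 203, 231, 240, 249, 248, 239, 228, 217, 186, 147, 158, 155, 162, 160, 158, 164, 160, 161, 227, 226, 221, 215]
-85 [225, 221, 221, 228, 225, 226, 224, 222, 228, 229, 225, 224, 214, 207, 232, 241, 249, 248, 239, 227, 216, 184, 148, 164, 159, 158, 158, 154, 158, 160, 153, 184, 224, 220, 215]
-75 [225, 222, 223, 226, 224, 230, 228, 228, 227, 225, 222, 225, 213, 209, 233, 242, 249, 248, 238, 226, 214, 180, 137, 160, 159, 161, 162, 164, 162, 156, 162, 195, 226, 224, 227]
-65 [225, 228, 228, 225, 222, 223, 224, 226, 221,
[... 1530 characters left out ...]
, 126, 136, 136, 141, 140, 140, 140, 139, 139, 138, 138, 139, 139, 140, 139, 140, 140, 140, 140, 140, 141, 140, 141, 183, 242, 242, 231]
col0 [(-128, 223), (-124, 225), (-120, 224), (-116, 246), (-112, 249), (-108, 249), (-104, 248), (-100, 248), (-96, 248), (-92, 248), (-88, 248), (-84, 247), (-80, 248), (-76, 248), (-72, 248), (-68, 248), (-64, 248), (-60, 247), (-56, 247), (-52, 247), (-48, 247), (-44, 247), (-40, 241), (-36, 106), (-32, 107), (-28, 106), (-24, 100), (-20, 106), (-16, 85), (-12, 104), (-8, 94), (-4, 104), (0, 99), (4, 96), (8, 93), (12, 91), (16, 113), (20, 128), (24, 142), (28, 247), (32, 248), (36, 248)]
xyz [92.8, 187.9, -26.1] rot [0.1403, -0.1385, -1.595] rows>= 12.9
```

```bash
python3 -m inch '[{"xyz":[93,188,-26],"rot":[0.14,-0.1385,-1.595]},{"xyz":[93,188,-26],"rot":[0.14,-0.1385,-1.595]},{"xyz":[93,188,-26],"rot":[0.14,-0.1385,-1.595]},{"xyz":[93,188,-26],"rot":[0.14,-0.1385,-1.595]},{"xyz":[93,188,-26],"rot":[0.14,-0.1385,-1.595]},{"xyz":[93,188,-26],"rot":[0.14,-0.1385,-1.595]},{"xyz":[93,188,-26],"rot":[0.14,-0.1385,-1.595]},{"xyz":[93,188,-26],"rot":[0.14,-0.1385,-1.595]},{"xyz":[93,188,-26],"rot":[0.14,-0.1385,-1.595]},{"xyz":[93,188,-26],"rot":[0.14,-0.1385,-1.595]},{"xyz":[93,188,-26],"rot":[0.14,-0.1385,-1.595]},{"xyz":[93,188,-26],"rot":[0.14,-0.1385,-1.595]}]' 0 && python3 -c "
from h import *;st();r=Rt(85.35,-35);z=r.apply([0,0,1])
E2=G[2]+N*24;T=E2+U*87+19*z;print(E2,T,T-90*z);delta(T-90*z,r)"
```

```text
t: 34.55
ee_pos: [479.4, -100.2, 276.9]
orientation: [-2.588, -1.778, -0.047]
ft_force: [0.2, 0.0, -0.1]
width: 88.2
grasp_force: 0.0
t34.55 q [-0.245, 0.147, 1.88, 0.026, 1.097, 0.11] p [479.4, -100.2, 276.9] o [-2.588, -1.778, -0.047] F [0.2, 0.0, -0.1] w 88.2 g 0.0
[ 624.57576907 -251.98545787   46.4704    ] [ 618.70512285 -324.16275492   92.42421116] [ 622.89004394 -272.71078843  166.14789514]
xyz [-112.4, 194.1, 110.9] rot [-0.0689, -0.6296, -0.2828] rows>= 6.0
```

```bash
python3 -m inch '[{"xyz":[-112,194,111],"rot":[-0.069,-0.63,-0.283]},{"xyz":[-112,194,111],"rot":[-0.069,-0.63,-0.283]},{"xyz":[-112,194,111],"rot":[-0.069,-0.63,-0.283]},{"xyz":[-112,194,111],"rot":[-0.069,-0.63,-0.283]},{"xyz":[-112,194,111],"rot":[-0.069,-0.63,-0.283]},{"xyz":[-112,194,111],"rot":[-0.069,-0.63,-0.283]},{"xyz":[-112,194,111],"rot":[-0.069,-0.63,-0.283]},{"xyz":[-112,194,111],"rot":[-0.069,-0.63,-0.283]},{"xyz":[-112,194,111],"rot":[-0.069,-0.63,-0.283]}]'
python3 - <<'E'
from h import *
np.set_printoptions(precision=1,suppress=True)
st();r=Rt(85.35,-35);z=r.apply([0,0,1]);E0=G[2]+N*24;T=E0+U*87+19*z;delta(T,r)
cm,im=grab('wrist','w12')
g=cv2.cvtColor(im,cv2.COLOR_BGR2GRAY)
for l in(20,40,75,87,100,120):
    p=proj(cm,E0+U*l);print(l,p,g[int(p[1]),int(p[0])-24:int(p[0])+25:2].tolist())
a,b=proj(cm,E0+U*40),proj(cm,E0+U*150);print('along',[(l,int(g[tuple(int(v) for v in proj(cm,E0+U*l)[::-1])])) for l in range(-10,150,4)])
E
```

```text
t: 35.3
ee_pos: [622.3, -272.8, 167.5]
orientation: [1.962, 1.797, -0.617]
ft_force: [1.1, -0.4, 0.4]
width: 87.6
grasp_force: 0.0
t35.30 q [-0.168, 0.585, 1.652, -0.749, 0.996, 0.369] p [622.3, -272.8, 167.5] o [1.962, 1.797, -0.617] F [1.1, -0.4, 0.4] w 87.6 g 0.0
xyz [0.9, 0.8, 91.0] rot [-0.0023, -0.0004, -0.0059] rows>= 2.2
20 [257.6 114.3] [160, 159, 165, 197, 205, 206, 154, 202, 180, 185, 188, 190, 195, 200, 191, 180, 176, 176, 166, 151, 138, 119, 130, 161, 155]
40 [257.7 140.4] [162, 160, 153, 177, 191, 195, 202, 203, 216, 221, 223, 221, 224, 225, 219, 207, 201, 198, 191, 178, 168, 157, 137, 128, 157]
75 [257.9 185. ] [203, 209, 207, 205, 204, 197, 172, 165, 190, 200, 209, 214, 213, 217, 216, 197, 185, 164, 137, 200, 202, 206, 205, 206, 204]
87 [258.  199.9] [205, 201, 205, 203, 204, 202, 150, 184, 198, 205, 213, 214, 218, 219, 208, 190, 172, 152, 190, 211, 204, 203, 202, 204, 207]
100 [258.1 216. ] [197, 200, 202, 199, 201, 204, 156, 185, 200, 207, 213, 215, 218, 218, 207, 189, 172, 147, 179, 203, 202, 204, 203, 206, 204]
120 [258.2 240.2] [197, 202, 203, 202, 200, 206, 159, 188, 202, 210, 214, 215, 218, 216, 203, 186, 167, 142, 185, 206, 201, 201, 206, 205, 204]
along [(-10, 221), (-6, 221), (-2, 146), (2, 82), (6, 81), (10, 82), (14, 81), (18, 236), (22, 193), (26, 222), (30, 224), (34, 224), (38, 224), (42, 224), (46, 223), (50, 223), (54, 223), (58, 222), (62, 220), (66, 212), (70, 212), (74, 212), (78, 213), (82, 213), (86, 218), (90, 220), (94, 218), (98, 218), (102, 217), (106, 219), (110, 219), (114, 218), (118, 218), (122, 218), (126, 218), (130, 206), (134, 216), (138, 212), (142, 209), (146, 205)]
```

```bash
python3 -m inch '[{"xyz":[0.9,0.5,30],"rot":[-0.002,0,-0.006]},{"xyz":[0.9,0.5,60],"rot":[-0.002,0,-0.006]},{"xyz":[0.9,0.5,82],"rot":[-0.002,0,-0.006]},{"xyz":[0.9,0.5,91],"rot":[-0.002,0,-0.006]},{"xyz":[0.9,0.5,91],"rot":[-0.002,0,-0.006]},{"xyz":[0.9,0.5,91],"rot":[-0.002,0,-0.006]}]' | grep -E "ee|ft" && python3 -m inch '[{"xyz":[0,0,0],"rot":[0,0,0]},{"xyz":[0,0,0],"rot":[0,0,0]},{"xyz":[0,0,0],"rot":[0,0,0]},{"xyz":[0,0,0],"rot":[0,0,0]},{"xyz":[0,0,0],"rot":[0,0,0]},{"xyz":[0,0,0],"rot":[0,0,0]},{"xyz":[0,0,0],"rot":[0,0,0]},{"xyz":[0,0,0],"rot":[0,0,0]},{"xyz":[0,0,0],"rot":[0,0,0]},{"xyz":[0,0,0],"rot":[0,0,0]},{"xyz":[0,0,0],"rot":[0,0,0]},{"xyz":[0,0,0],"rot":[0,0,0]}]' 255
python3 - <<'E'
from h import *
st();r=Rt(85.35,-35);z=r.apply([0,0,1]);E0=G[2]+N*24;T=E0+U*87+19*z;delta(T,r);delta(T+90*N+10*U,r)
cm,im=grab('wrist','ref2');g=cv2.cvtColor(im,cv2.COLOR_BGR2GRAY);print(g[20:230:5,257].tolist())
E
```

```text
ee_pos: [620.2, -324.6, 96.0]
ft_force: [1.0, 0.6, 0.4]
t: 36.85
ee_pos: [618.9, -324.8, 94.3]
orientation: [1.955, 1.801, -0.617]
ft_force: [-4.6, -0.3, 3.6]
width: 19.7
grasp_force: 30.0
t36.85 q [-0.247, 0.696, 1.658, -0.836, 0.87, 0.418] p [618.9, -324.8, 94.3] o [1.955, 1.801, -0.617] F [-4.6, -0.3, 3.6] w 19.7 g 30.0
xyz [1.6, -0.3, 1.2] rot [0.0007, 0.0016, -0.0009] rows>= 0.0
xyz [7.3, -0.2, -89.2] rot [0.0007, 0.0016, -0.0009] rows>= 2.1
[92, 90, 90, 90, 90, 89, 187, 206, 207, 169, 114, 80, 78, 79, 80, 80, 79, 80, 80, 198, 187, 212, 162, 212, 214, 213, 213, 214, 214, 215, 214, 214, 214, 214, 215, 214, 214, 177, 216, 228, 229, 230]
```

```bash
cat > prof.py <<'E'
from h import *
import sys
cm,im=grab('wrist',sys.argv[1]);g=cv2.cvtColor(im,cv2.COLOR_BGR2GRAY);print(sys.argv[1],g[60:125:3,257].tolist(),g[60:125:3,250].tolist());st()
E
python3 -m inch '[{"xyz":[0.5,0,-8],"rot":[0,0,0]},{"xyz":[1,0,-20],"rot":[0,0,0]},{"xyz":[2,0,-35],"rot":[0,0,0]},{"xyz":[3,0,-55],"rot":[0,0,0]},{"xyz":[4,0,-72],"rot":[0,0,0]},{"xyz":[6,0,-85],"rot":[0,0,0]},{"xyz":[6,0,-90],"rot":[0,0,0]},{"xyz":[6,0,-90],"rot":[0,0,0]}]' && python3 prof.py lift2 && python3 -c "
from h import *
g=cv2.cvtColor(cv2.imread('pics/ref2.png'),cv2.COLOR_BGR2GRAY);print('ref',g[60:125:3,257].tolist(),g[60:125:3,250].tolist())
delta([570,-90,280],Rt(85.35,10))"
```

```text
t: 37.57
ee_pos: [625.5, -267.0, 166.3]
orientation: [1.952, 1.801, -0.611]
ft_force: [0.4, -1.4, -3.7]
width: 19.0
grasp_force: 30.0
lift2 [91, 90, 91, 90, 109, 100, 76, 76, 75, 77, 76, 76, 76, 76, 76, 75, 76, 76, 201, 172, 190, 207] [91, 89, 89, 90, 96, 126, 80, 81, 80, 81, 81, 82, 80, 81, 82, 81, 82, 82, 199, 176, 184, 203]
t37.62 q [-0.159, 0.588, 1.653, -0.753, 0.991, 0.377] p [624.9, -267.6, 165.3] o [1.953, 1.801, -0.612] F [1.0, 0.7, -3.4] w 19.4 g 30.0
ref [207, 208, 113, 112, 149, 80, 80, 79, 79, 81, 80, 79, 79, 79, 79, 80, 79, 79, 207, 175, 187, 213] [207, 208, 115, 111, 126, 101, 77, 77, 78, 79, 78, 79, 78, 77, 78, 78, 78, 79, 203, 173, 181, 205]
xyz [75.3, -68.3, -193.3] rot [0.005, 0.7864, 0.0007] rows>= 6.3
```

No droop. Level out and carry on towards the collet box.

```bash
python3 -m inch '[{"xyz":[4,-3,-14],"rot":[0,0.02,0]},{"xyz":[11,-9,-36],"rot":[0,0.07,0]},{"xyz":[20,-17,-60],"rot":[0,0.15,0]},{"xyz":[29,-26,-84],"rot":[0,0.24,0]},{"xyz":[38,-34,-106],"rot":[0,0.34,0]},{"xyz":[47,-42,-128],"rot":[0,0.44,0]},{"xyz":[55,-50,-148],"rot":[0,0.54,0]},{"xyz":[63,-58,-168],"rot":[0,0.64,0]},{"xyz":[71,-65,-184],"rot":[0.003,0.72,0]},{"xyz":[75,-68,-193],"rot":[0.005,0.786,0]},{"xyz":[75,-68,-193],"rot":[0.005,0.786,0]},{"xyz":[75,-68,-193],"rot":[0.005,0.786,0]}]' && python3 prof.py lev2
python3 - <<'E'
from h import *
p,r=seat([544.4,191.9],8.7,20,32,88,up=150);print(p);delta(p,r)
ct,t=grab('top','t8')
h=cv2.cvtColor(t,cv2.COLOR_BGR2HSV);m=cv2.inRange(h,(12,70,60),(32,255,255));m[:165]=0;m[260:]=0;m[:,:100]=0;m[:,270:]=0
k,l,s,c=cv2.connectedComponentsWithStats(m)
for i in range(1,k):
    if s[i,4]>150: print(s[i],c[i])
E
```

```text
t: 38.62
ee_pos: [569.6, -92.4, 278.5]
orientation: [-2.221, -2.043, -0.188]
ft_force: [-0.4, -0.1, -2.9]
width: 19.7
grasp_force: 30.0
lev2 [217, 226, 216, 216, 221, 122, 71, 70, 72, 73, 72, 72, 73, 73, 74, 72, 72, 73, 199, 140, 160, 201] [153, 155, 159, 219, 221, 147, 76, 75, 76, 76, 77, 76, 77, 76, 75, 78, 76, 79, 198, 143, 155, 197]
t38.67 q [-0.271, 0.309, 1.675, 0.18, 1.199, -0.257] p [569.6, -92.0, 278.3] o [-2.22, -2.044, -0.188] F [0.4, 0.0, -2.6] w 19.5 g 30.0
[480.44376878 182.11332137 163.28865269]
xyz [242.3, -111.1, 159.0] rot [-0.2326, 0.0044, 1.3161] rows>= 10.7
[181 180  26  41 804] [193.28358209 201.01119403]
[ 127  190   36   34 1007] [144.96921549 206.18967229]
[218 195  29  36 562] [232.17793594 209.66192171]
```

```bash
python3 -m inch '[{"xyz":[10,-5,3],"rot":[-0.012,0,0.068]},{"xyz":[28,-13,12],"rot":[-0.028,0,0.16]},{"xyz":[50,-23,26],"rot":[-0.049,0,0.277]},{"xyz":[73,-33,42],"rot":[-0.07,0,0.396]},{"xyz":[96,-44,58],"rot":[-0.092,0,0.52]},{"xyz":[119,-55,74],"rot":[-0.114,0,0.645]},{"xyz":[142,-65,90],"rot":[-0.136,0,0.77]},{"xyz":[165,-76,106],"rot":[-0.158,0,0.895]},{"xyz":[188,-86,122],"rot":[-0.18,0,1.02]},{"xyz":[210,-97,137],"rot":[-0.202,0.002,1.14]},{"xyz":[230,-106,151],"rot":[-0.22,0.004,1.25]},{"xyz":[242,-111,159],"rot":[-0.233,0.004,1.316]}]' >/dev/null && python3 -m inch '[{"xyz":[0,0,0],"rot":[0,0,0]},{"xyz":[0,0,0],"rot":[0,0,0]}]' && python3 prof.py hov2
python3 - <<'E'
from boxm import *
p,r=seat([544.4,191.9],8.7,20,32,88,up=45);delta(p,r)
cm=ctrl.camera_model('wrist');im=cv2.imread('pics/hov2.png');print(cm['position'])
runs(cm,im,[544.4,191.9],8.7,54,lo=(8,25,30))
E
```

```text
t: 39.88
ee_pos: [481.3, 180.0, 165.6]
orientation: [-3.089, -0.36, -0.267]
ft_force: [0.6, -0.4, -2.7]
width: 19.4
grasp_force: 30.0
hov2 [180, 253, 252, 142, 136, 190, 116, 118, 119, 118, 119, 119, 118, 116, 119, 119, 118, 115, 250, 233, 240, 251] [245, 252, 252, 105, 113, 213, 120, 121, 123, 123, 122, 121, 119, 121, 122, 123, 126, 123, 249, 233, 238, 248]
t39.93 q [0.345, 0.277, 2.03, -0.032, 0.662, 1.708] p [482.0, 179.3, 166.1] o [-3.089, -0.358, -0.269] F [0.3, -1.3, -3.0] w 19.5 g 30.0
xyz [-19.5, -3.1, 106.0] rot [-0.0137, 0.0008, 0.078] rows>= 2.6
[529.94672202 190.70760031 340.0101616 ]
x -58 []
x -54 []
x -50 []
x -46 []
x -42 []
x -38 []
x -34 []
x -30 []
x -26 []
x -22 []
x -18 []
x -14 []
x -10 []
x -6 []
x -2 []
x 2 []
x 6 []
x 10 [(-28, -22)]
x 14 [(-28, -22)]
x 18 [(-28, -22)]
x 22 [(-28, -25)]
x 26 [(-28, -26)]
x 30 [(-29, -26)]
x 34 [(-28, -25)]
x 38 [(-29, -25)]
x 42 [(-28, -25)]
x 46 [(-28, -24)]
x 50 [(-28, -24)]
x 54 []
x 58 []
```

Run:
```python
from boxm import *
cm=ctrl.camera_model('wrist');im=cv2.imread('pics/hov2.png')
r=rect(cm,im,[544.4,191.9],8.7,54,1)
for x in(0,10,20,30,40):print(x,[(y,*[int(v) for v in r[x+70,y+50,::-1]]) for y in range(14,40,2)])
p,rr=seat([544.4,191.9],8.7,20,32,88,up=45);delta(p,rr)
```

```text
0 [(14, 243, 245, 247), (16, 237, 241, 243), (18, 230, 233, 237), (20, 226, 231, 232), (22, 219, 226, 229), (24, 210, 217, 222), (26, 202, 210, 215), (28, 195, 202, 205), (30, 173, 178, 183), (32, 148, 153, 156), (34, 148, 155, 154), (36, 156, 164, 161), (38, 165, 173, 169)]
10 [(14, 245, 248, 249), (16, 241, 244, 246), (18, 233, 237, 239), (20, 226, 230, 233), (22, 220, 225, 229), (24, 208, 213, 219), (26, 187, 193, 198), (28, 162, 168, 172), (30, 148, 153, 156), (32, 167, 175, 171), (34, 166, 175, 170), (36, 160, 167, 164), (38, 159, 168, 164)]
20 [(14, 228, 232, 235), (16, 230, 235, 237), (18, 229, 233, 235), (20, 224, 229, 232), (22, 227, 232, 234), (24, 226, 230, 234), (26, 222, 227, 231), (28, 185, 192, 195), (30, 131, 136, 141), (32, 99, 104, 109), (34, 147, 152, 156), (36, 117, 123, 130), (38, 168, 175, 173)]
30 [(14, 210, 215, 221), (16, 247, 249, 250), (18, 242, 245, 247), (20, 236, 239, 242), (22, 231, 234, 237), (24, 227, 232, 234), (26, 122, 128, 133), (28, 82, 86, 91), (30, 73, 77, 82), (32, 73, 77, 83), (34, 130, 135, 140), (36, 91, 96, 100), (38, 140, 148, 147)]
40 [(14, 247, 249, 250), (16, 245, 248, 249), (18, 243, 245, 247), (20, 237, 240, 243), (22, 229, 233, 235), (24, 227, 231, 234), (26, 199, 205, 208), (28, 88, 94, 100), (30, 75, 78, 84), (32, 73, 76, 82), (34, 89, 93, 98), (36, 123, 128, 132), (38, 112, 117, 122)]
xyz [-19.5, -3.1, 106.0] rot [-0.0137, 0.0008, 0.078] rows>= 2.6
```

```bash
python3 -m inch '[{"xyz":[-4,-1,20],"rot":[-0.004,0,0.026]},{"xyz":[-9,-2,45],"rot":[-0.009,0,0.052]},{"xyz":[-14,-2.5,75],"rot":[-0.0137,0,0.078]},{"xyz":[-17,-2.5,92],"rot":[-0.0137,0,0.078]},{"xyz":[-17,-2.5,92],"rot":[-0.0137,0,0.078]},{"xyz":[-17,-2.5,92],"rot":[-0.0137,0,0.078]}]' | grep -E "ee|ft"; python3 prof.py hov3
python3 - <<'E'
from boxm import *
cm=ctrl.camera_model('wrist');im=cv2.imread('pics/hov3.png');g=cv2.cvtColor(im,cv2.COLOR_BGR2HSV)
r=rect(cm,im,[544.4,191.9],8.7,54,1)
for x in(0,20,36):
  print(x,[(y,*[int(v) for v in r[x+70,y+50,::-1]]) for y in range(-36,-14,2)]);print(x,[(y,*[int(v) for v in r[x+70,y+50,::-1]]) for y in range(14,36,2)])
p,rr=seat([544.4,191.5],8.7,20,32,88,up=30);delta(p,rr)
E
```

```text
ee_pos: [481.1, 180.4, 72.6]
ft_force: [0.1, 0.1, -2.1]
hov3 [244, 242, 240, 238, 235, 236, 100, 101, 101, 100, 101, 101, 101, 101, 100, 102, 100, 101, 240, 218, 226, 242] [244, 242, 240, 230, 181, 223, 181, 180, 174, 151, 183, 159, 174, 186, 184, 187, 186, 185, 239, 216, 222, 236]
t40.48 q [0.357, 0.451, 2.076, -0.083, 0.445, 1.853] p [481.9, 180.8, 73.6] o [-3.108, -0.229, -0.273] F [1.0, -0.7, -1.7] w 19.1 g 30.0
0 [(-36, 145, 153, 149), (-34, 205, 215, 210), (-32, 205, 215, 211), (-30, 204, 213, 210), (-28, 225, 226, 210), (-26, 251, 243, 186), (-24, 251, 243, 186), (-22, 228, 212, 155), (-20, 114, 101, 73), (-18, 138, 142, 145), (-16, 148, 154, 157)]
0 [(14, 128, 134, 138), (16, 137, 136, 130), (18, 101, 89, 59), (20, 105, 92, 61), (22, 211, 189, 128), (24, 210, 188, 128), (26, 209, 188, 128), (28, 144, 152, 148), (30, 142, 150, 147), (32, 138, 146, 142), (34, 126, 133, 132)]
20 [(-36, 203, 213, 209), (-34, 201, 209, 206), (-32, 208, 217, 213), (-30, 209, 218, 214), (-28, 223, 224, 201), (-26, 251, 243, 186), (-24, 251, 243, 184), (-22, 103, 109, 115), (-20, 171, 176, 180), (-18, 79, 82, 88), (-16, 78, 82, 87)]
20 [(14, 61, 66, 69), (16, 64, 66, 71), (18, 117, 121, 126), (20, 104, 94, 70), (22, 212, 190, 128), (24, 212, 188, 128), (26, 212, 188, 128), (28, 142, 150, 147), (30, 140, 147, 144), (32, 143, 151, 147), (34, 137, 144, 142)]
36 [(-36, 200, 209, 205), (-34, 201, 210, 205), (-32, 200, 209, 205), (-30, 189, 199, 195), (-28, 161, 166, 158), (-26, 248, 238, 176), (-24, 249, 239, 178), (-22, 249, 239, 178), (-20, 249, 239, 178), (-18, 249, 239, 178), (-16, 249, 239, 179)]
36 [(14, 205, 183, 124), (16, 207, 183, 125), (18, 207, 183, 124), (20, 207, 185, 125), (22, 205, 183, 123), (24, 208, 184, 124), (26, 207, 185, 125), (28, 136, 145, 141), (30, 142, 149, 146), (32, 145, 152, 149), (34, 139, 147, 143)]
xyz [-6.6, -1.1, 29.7] rot [-0.0, -0.0009, -0.005] rows>= 0.7
```

```bash
python3 -m inch '[{"xyz":[-2,-0.8,10],"rot":[0,0,-0.004]},{"xyz":[-4,-0.8,20],"rot":[0,0,-0.004]},{"xyz":[-6.3,-0.8,30],"rot":[0,0,-0.004]},{"xyz":[-6.3,-0.8,30],"rot":[0,0,-0.004]}]' |grep -E "ee|ft"; python3 -m inch '[{"xyz":[-1.3,0,7],"rot":[0,0,0]},{"xyz":[-2.4,0,14],"rot":[0,0,0]},{"xyz":[-2.4,0,14],"rot":[0,0,0]}]' |grep -E "ee|ft"; python3 -m inch '[{"xyz":[-1,0,5],"rot":[0,0,0]},{"xyz":[-1.6,0,9],"rot":[0,0,0]},{"xyz":[-1.6,0,9],"rot":[0,0,0]}]' |grep -E "ee|ft"; python3 -c "
from h import *
p,r=seat([544.45,191.5],8.7,20,32,88,up=0);delta(p,r)"
```

```text
ee_pos: [478.6, 181.6, 40.6]
ft_force: [-0.5, -0.2, -2.0]
ee_pos: [479.2, 181.9, 26.8]
ft_force: [-0.5, 0.5, -3.1]
ee_pos: [479.5, 182.0, 18.3]
ft_force: [-0.8, -0.1, -3.0]
xyz [0.0, 0.4, 5.0] rot [0.0, 0.0008, -0.0011] rows>= 0.1
```

```bash
python3 -m inch '[{"xyz":[-0.4,0,2.5],"rot":[0,0,0]},{"xyz":[-0.7,0,4],"rot":[0,0,0]},{"xyz":[-0.7,0,4],"rot":[0,0,0]}]' |grep -E "ee|ft"; python3 -m inch '[{"xyz":[0,0,0],"rot":[0,0,0]},{"xyz":[0,0,0],"rot":[0,0,0]},{"xyz":[0,0,0],"rot":[0,0,0]},{"xyz":[0,0,0],"rot":[0,0,0]},{"xyz":[0,0,0],"rot":[0,0,0]},{"xyz":[0,0,0],"rot":[0,0,0]}]' 130|grep -E "ee|ft|wid";python3 -m inch '[{"xyz":[0,0,-10],"rot":[0,0,0]},{"xyz":[0,0,-35],"rot":[0,0,0]},{"xyz":[0,0,-70],"rot":[0,0,0]},{"xyz":[0,0,-110],"rot":[0,0,0]},{"xyz":[0,0,-150],"rot":[0,0,0]},{"xyz":[0,0,-190],"rot":[0,0,0]},{"xyz":[0,0,-220],"rot":[0,0,0]},{"xyz":[0,0,-220],"rot":[0,0,0]},{"xyz":[0,0,-220],"rot":[0,0,0]}]'
python3 - <<'E'
from boxm import *
np.set_printoptions(precision=1,suppress=True)
st();cm,im=grab('wrist','w13')
r=rect(cm,im,[544.45,191.5],8.7,32,1,X=130,Y=50);g=cv2.cvtColor(r,cv2.COLOR_BGR2GRAY)
for x in(-105,-85,-65,-45,-30,-10,0,10,18,24):print(x,g[x+130,50-28:50+29:2].tolist())
print('col0',[(x,int(g[x+130,50])) for x in range(-128,40,4)])
# holesaw box from w9 model
W={k:np.array(v) for k,v in eval(open('w9.txt').read()).items()};i9=cv2.imread('pics/w9.png')
print('hs');runs(W,i9,[526,319],-4.5,72,lo=(8,25,30))
E
```

```text
ee_pos: [479.9, 182.1, 14.9]
ft_force: [-1.4, -0.7, 1.1]
ee_pos: [480.0, 182.1, 15.0]
ft_force: [-0.6, 0.3, -1.2]
width: 43.1
t: 42.82
ee_pos: [442.7, 176.7, 234.0]
orientation: [-3.105, -0.234, -0.279]
ft_force: [0.4, -0.6, -0.1]
width: 42.9
grasp_force: 0.0
t42.82 q [0.38, 0.111, 2.048, -0.054, 0.808, 1.834] p [442.7, 176.7, 234.0] o [-3.105, -0.234, -0.279] F [0.4, -0.6, -0.1] w 42.9 g 0.0
-105 [240, 236, 241, 237, 235, 234, 233, 236, 238, 222, 206, 237, 247, 253, 252, 251, 248, 240, 223, 203, 237, 233, 234, 234, 237, 233, 233, 235, 235]
-85 [237, 236, 235, 240, 238, 234, 233, 236, 235, 217, 212, 240, 249, 253, 252, 251, 246, 238, 218, 163, 171, 170, 166, 170, 175, 191, 231, 233, 232]
-65 [239, 238, 233, 234, 234, 238, 238, 237, 236, 234, 220, 242, 250, 253, 251, 250, 245, 234, 212, 156, 170, 184, 179, 179, 177, 180, 237, 236, 236]
-45 [251, 250, 250, 251, 250, 159, 215, 232, 236, 251, 227, 243, 249, 253, 251, 248, 243, 229, 203, 170, 233, 231, 195, 239, 250, 250, 250, 250, 238]
-30 [248, 248, 248, 122, 213, 222, 163, 213, 235, 242, 250, 250, 251, 253, 253, 252, 252, 250, 245, 238
[... 1055 characters left out ...]
-44, 251), (-40, 230), (-36, 252), (-32, 253), (-28, 253), (-24, 253), (-20, 253), (-16, 253), (-12, 253), (-8, 253), (-4, 233), (0, 252), (4, 233), (8, 125), (12, 125), (16, 124), (20, 126), (24, 147), (28, 167), (32, 250), (36, 248)]
hs
x -58 []
x -54 []
x -50 []
x -46 []
x -42 []
x -38 [(-40, -13), (17, 40)]
x -34 [(-50, -14), (2, 40)]
x -30 [(-50, 40)]
x -26 [(-50, 40)]
x -22 [(-50, 40)]
x -18 [(-50, 39)]
x -14 [(-50, 39)]
x -10 [(-50, 39)]
x -6 [(-50, 39)]
x -2 [(-50, 39)]
x 2 [(-50, 39)]
x 6 [(-50, 39)]
x 10 [(-50, 38)]
x 14 [(-50, 38)]
x 18 [(-50, 38)]
x 22 [(-50, 38)]
x 26 [(-50, 38)]
x 30 [(-50, 37)]
x 34 [(-50, 1)]
x 38 [(-50, -14)]
x 42 [(-35, -29)]
x 46 []
x 50 []
x 54 []
x 58 []
```

```bash
cat >> h.py <<'E'
def cov(box,yaw,hx,hz,d,ths,h=13.5):
    "tool-down TCP poses (yaw+90) pushing cover; prints shifts from now, tool axes"
    e=R.from_euler('z',yaw,degrees=True);r=Rt(yaw+90)
    for th in ths:
        if isinstance(th,tuple): p=[th[0],0,th[1]]
        else: p=[hx-d*np.cos(th)+6*np.sin(th)+h,0,hz+d*np.sin(th)+6*np.cos(th)]
        print(th,end=' ');delta(np.r_[box,0]+e.apply(p),r)
E
python3 -c "
from h import *
cov([512.25,85.5],-6.2,46,66,78,[(75,230)])"
```

```text
(75, 230) xyz [126.1, 119.5, 24.6] rot [0.1149, -0.1507, -1.3082] rows>= 10.6
```

```bash
python3 -m inch '[{"xyz":[126,119,24],"rot":[0.115,-0.151,-1.308]},{"xyz":[126,119,24],"rot":[0.115,-0.151,-1.308]},{"xyz":[126,119,24],"rot":[0.115,-0.151,-1.308]},{"xyz":[126,119,24],"rot":[0.115,-0.151,-1.308]},{"xyz":[126,119,24],"rot":[0.115,-0.151,-1.308]},{"xyz":[126,119,24],"rot":[0.115,-0.151,-1.308]},{"xyz":[126,119,24],"rot":[0.115,-0.151,-1.308]},{"xyz":[126,119,24],"rot":[0.115,-0.151,-1.308]},{"xyz":[126,119,24],"rot":[0.115,-0.151,-1.308]},{"xyz":[126,119,24],"rot":[0.115,-0.151,-1.308]},{"xyz":[126,119,24],"rot":[0.115,-0.151,-1.308]},{"xyz":[126,119,24],"rot":[0.115,-0.151,-1.308]}]' 255 && python3 -c "
from h import *
st();cov([512.25,85.5],-6.2,46,66,78,[(75,150),(70,148),1.4,1.2,1,.8,.6,.4,.2,.1,0])"
```

```text
t: 43.87
ee_pos: [586.0, 77.9, 227.2]
orientation: [-2.331, -2.101, 0.009]
ft_force: [-0.4, -0.1, 0.2]
width: 0.8
grasp_force: 0.0
t43.87 q [0.112, 0.372, 1.699, -0.001, 1.078, 0.217] p [586.0, 77.9, 227.2] o [-2.331, -2.101, 0.009] F [-0.4, -0.1, 0.2] w 0.8 g 0.0
(75, 150) xyz [-0.2, 1.4, 77.2] rot [-0.0061, 0.0023, 0.0044] rows>= 1.9
(70, 148) xyz [-0.2, -3.6, 79.2] rot [-0.0061, 0.0023, 0.0044] rows>= 1.9
1.4 xyz [-0.1, -21.4, 83.5] rot [-0.0061, 0.0023, 0.0044] rows>= 2.1
1.2 xyz [-0.0, -36.8, 86.6] rot [-0.0061, 0.0023, 0.0044] rows>= 2.3
1 xyz [0.0, -51.1, 92.7] rot [-0.0061, 0.0023, 0.0044] rows>= 2.5
0.8 xyz [0.1, -64.0, 101.5] rot [-0.0061, 0.0023, 0.0044] rows>= 2.9
0.6 xyz [0.2, -74.9, 112.7] rot [-0.0061, 0.0023, 0.0044] rows>= 3.2
0.4 xyz [0.3, -83.4, 125.8] rot [-0.0061, 0.0023, 0.0044] rows>= 3.6
0.2 xyz [0.3, -89.0, 140.4] rot [-0.0061, 0.0023, 0.0044] rows>= 4.0
0.1 xyz [0.3, -90.7, 148.0] rot [-0.0061, 0.0023, 0.0044] rows>= 4.2
0 xyz [0.4, -91.7, 155.8] rot [-0.0061, 0.0023, 0.0044] rows>= 4.3
```

```bash
python3 -m inch '[{"xyz":[0,1,40],"rot":[0,0,0]},{"xyz":[0,1,77],"rot":[0,0,0]},{"xyz":[0,-4,79],"rot":[0,0,0]},{"xyz":[0,-13,82],"rot":[0,0,0]},{"xyz":[0,-21,83.5],"rot":[0,0,0]},{"xyz":[0,-29,85],"rot":[0,0,0]},{"xyz":[0,-37,87],"rot":[0,0,0]},{"xyz":[0,-44,90],"rot":[0,0,0]},{"xyz":[0,-51,93],"rot":[0,0,0]},{"xyz":[0,-58,97],"rot":[0,0,0]},{"xyz":[0,-64,101.5],"rot":[0,0,0]},{"xyz":[0,-64,101.5],"rot":[0,0,0]}]' && python3 -c "
from h import *
cov([512.25,85.5],-6.2,46,66,78,[.8,.4,.1,0])"
```

```text
t: 44.87
ee_pos: [521.0, 84.7, 127.5]
orientation: [-2.337, -2.097, 0.006]
ft_force: [-0.4, -0.6, 0.4]
width: 0.2
grasp_force: 0.1
0.8 xyz [-0.2, 0.7, 1.3] rot [-0.004, 0.0015, -0.0001] rows>= 0.0
0.4 xyz [-0.1, -18.6, 25.6] rot [-0.004, 0.0015, -0.0001] rows>= 0.8
0.1 xyz [-0.1, -26.1, 47.8] rot [-0.004, 0.0015, -0.0001] rows>= 1.3
0 xyz [-0.1, -27.0, 55.6] rot [-0.004, 0.0015, -0.0001] rows>= 1.5
```

```bash
python3 -m inch '[{"xyz":[0,-5,6],"rot":[0,0,0]},{"xyz":[0,-10,12],"rot":[0,0,0]},{"xyz":[0,-15,19],"rot":[0,0,0]},{"xyz":[0,-19,26],"rot":[0,0,0]},{"xyz":[0,-22,33],"rot":[0,0,0]},{"xyz":[0,-24.5,40],"rot":[0,0,0]},{"xyz":[0,-26,47],"rot":[0,0,0]},{"xyz":[0,-26.5,51],"rot":[0,0,0]},{"xyz":[0,-27,54],"rot":[0,0,0]},{"xyz":[0,-27,54],"rot":[0,0,0]}]' | grep -E "ee|ft"; python3 -m inch '[{"xyz":[0,0,1.5],"rot":[0,0,0]},{"xyz":[0,0,3],"rot":[0,0,0]},{"xyz":[0,0,3],"rot":[0,0,0]}]' | grep -E "ee|ft"
```

```text
ee_pos: [495.8, 87.6, 73.7]
ft_force: [-0.1, -1.0, 0.1]
ee_pos: [496.5, 87.7, 71.7]
ft_force: [-0.5, 0.2, 5.0]
```

```bash
python3 -m inch '[{"xyz":[0,0,1.5],"rot":[0,0,0]},{"xyz":[0,0,2],"rot":[0,0,0]},{"xyz":[0,0,2],"rot":[0,0,0]}]' | grep -E "ee|ft"; python3 -m inch '[{"xyz":[0,0,1],"rot":[0,0,0]},{"xyz":[0,0,2],"rot":[0,0,0]},{"xyz":[0,0,2],"rot":[0,0,0]}]' | grep -E "ee|ft"
```

```text
ee_pos: [496.4, 87.7, 70.4]
ft_force: [-3.4, -0.7, 12.5]
ee_pos: [496.4, 87.8, 69.0]
ft_force: [-6.8, 0.2, 21.8]
```

```bash
python3 -m inch '[{"xyz":[0,0,1],"rot":[0,0,0]},{"xyz":[0,0,1.5],"rot":[0,0,0]},{"xyz":[0,0,1.5],"rot":[0,0,0]}]' | grep -E "ee|ft"; python3 -m inch '[{"xyz":[0,0,-10],"rot":[0,0,0]},{"xyz":[0,0,-40],"rot":[0,0,0]},{"xyz":[0,0,-80],"rot":[0,0,0]},{"xyz":[0,0,-120],"rot":[0,0,0]},{"xyz":[0,0,-160],"rot":[0,0,0]},{"xyz":[0,0,-160],"rot":[0,0,0]}]' | grep -E "ee|ft"
python3 - <<'E'
from boxm import *
np.set_printoptions(precision=1,suppress=True)
st();cm,im=grab('wrist','w14');ct,t=grab('top','t9')
print(proj(ct,[512.25,85.5,72]),proj(cm,[512.25,85.5,72]))
for nm,c,i in(('wrist',cm,im),('top',ct,t)):
    g=cv2.cvtColor(rect(c,i,[512.25,85.5],-6.2,72,1),cv2.COLOR_BGR2GRAY)
    for y in(-20,0,20):print(nm,y,[(x,int(g[x+70,y+50])) for x in range(-64,66,4)])
    print(nm,'x=-20',[(y,int(g[50,y+50])) for y in range(-46,48,3)])
cov([544.45,191.5],8.7,50,54,86,[(80,230)])
E
```

```text
ee_pos: [496.4, 87.8, 68.0]
ft_force: [-7.8, -0.8, 27.7]
ee_pos: [500.7, 88.4, 233.5]
ft_force: [1.1, -0.4, 0.4]
t47.20 q [0.152, 0.233, 1.882, -0.001, 1.016, 0.261] p [500.7, 88.4, 233.5] o [2.334, 2.093, 0.014] F [1.1, -0.4, 0.4] w 0.0 g 0.0
[231.8 211.1] [266.6 177.1]
wrist -20 [(-64, 210), (-60, 207), (-56, 211), (-52, 213), (-48, 212), (-44, 240), (-40, 99), (-36, 191), (-32, 240), (-28, 239), (-24, 239), (-20, 239), (-16, 238), (-12, 238), (-8, 238), (-4, 238), (0, 238), (4, 237), (8, 238), (12, 237), (16, 237), (20, 237), (24, 237), (28, 238), (32, 237), (36, 238), (40, 237), (44, 237), (48, 224), (52, 209), (56, 217), (60, 211), (64, 211)]
wrist 0 [(-64, 214), (-60, 214), (-56, 216), (-52, 217), (-48, 219), (-44, 239), (-40, 100), (-36, 184), (-32, 240), (-28, 238), (-24, 238), (-20, 238), (-16, 238), (-12, 238), (-8, 237), (-4, 237), (0, 237), (4, 237), (8, 238), (12, 237), (16, 237), (20, 237), (24, 237), (28, 237), (32, 237), (36, 237), (40, 237), (44, 237), (48, 222), (52, 211), (56, 210), (60, 213), (64, 219)]
wrist 20 [(-64, 216), (-60, 213), (-56, 205), (-52, 207), (-4
[... 1542 characters left out ...]
34), (-28, 64), (-24, 96), (-20, 77), (-16, 118), (-12, 136), (-8, 147), (-4, 157), (0, 167), (4, 173), (8, 180), (12, 185), (16, 189), (20, 193), (24, 197), (28, 201), (32, 203), (36, 203), (40, 206), (44, 208), (48, 208), (52, 207), (56, 207), (60, 207), (64, 204)]
top x=-20 [(-46, 139), (-43, 141), (-40, 141), (-37, 138), (-34, 129), (-31, 156), (-28, 176), (-25, 145), (-22, 57), (-19, 51), (-16, 63), (-13, 62), (-10, 61), (-7, 56), (-4, 58), (-1, 71), (2, 88), (5, 92), (8, 89), (11, 95), (14, 90), (17, 75), (20, 77), (23, 95), (26, 110), (29, 114), (32, 119), (35, 121), (38, 123), (41, 127), (44, 130), (47, 133)]
(80, 230) xyz [128.7, 112.9, -2.0] rot [0.0027, 0.0002, -0.2604] rows>= 4.1
```

```bash
python3 -m inch '[{"xyz":[30,26,0],"rot":[0,0,-0.06]},{"xyz":[60,52,0],"rot":[0,0,-0.13]},{"xyz":[95,84,0],"rot":[0,0,-0.2]},{"xyz":[128,113,-1],"rot":[0,0,-0.26]},{"xyz":[128,113,-1],"rot":[0,0,-0.26]},{"xyz":[128,113,-1],"rot":[0,0,-0.26]}]' | grep -E "ee|ft"; python3 -c "
from h import *
st();cov([544.45,191.5],8.7,50,54,86,[(78,145),1.4,1.2,1,.8,.6,.4,.2,.1,0])"
```

```text
ee_pos: [622.8, 204.1, 223.6]
ft_force: [-1.5, -0.2, -0.9]
t47.80 q [0.299, 0.469, 1.554, -0.0, 1.124, 0.146] p [622.8, 204.1, 223.6] o [-2.044, -2.382, 0.007] F [-1.5, -0.2, -0.9] w 0.4 g 0.0
(78, 145) xyz [-0.5, -1.0, 78.6] rot [-0.0049, 0.0009, 0.0008] rows>= 1.9
1.4 xyz [-0.5, -24.2, 83.9] rot [-0.0049, 0.0009, 0.0008] rows>= 2.1
1.2 xyz [-0.5, -41.0, 87.5] rot [-0.0049, 0.0009, 0.0008] rows>= 2.3
1 xyz [-0.5, -56.8, 94.3] rot [-0.0049, 0.0009, 0.0008] rows>= 2.6
0.8 xyz [-0.5, -71.0, 104.1] rot [-0.0049, 0.0009, 0.0008] rows>= 3.0
0.6 xyz [-0.4, -82.9, 116.5] rot [-0.0049, 0.0009, 0.0008] rows>= 3.4
0.4 xyz [-0.4, -92.1, 131.0] rot [-0.0049, 0.0009, 0.0008] rows>= 3.8
0.2 xyz [-0.4, -98.3, 147.1] rot [-0.0049, 0.0009, 0.0008] rows>= 4.2
0.1 xyz [-0.4, -100.1, 155.5] rot [-0.0049, 0.0009, 0.0008] rows>= 4.4
0 xyz [-0.4, -101.1, 164.1] rot [-0.0049, 0.0009, 0.0008] rows>= 4.6
```

```bash
python3 -m inch '[{"xyz":[0,-1,40],"rot":[0,0,0]},{"xyz":[0,-1,78],"rot":[0,0,0]},{"xyz":[0,-8,81],"rot":[0,0,0]},{"xyz":[0,-16,82],"rot":[0,0,0]},{"xyz":[0,-24,84],"rot":[0,0,0]},{"xyz":[0,-32,86],"rot":[0,0,0]},{"xyz":[0,-41,88],"rot":[0,0,0]},{"xyz":[0,-49,91],"rot":[0,0,0]},{"xyz":[0,-57,95],"rot":[0,0,0]},{"xyz":[0,-64,99.5],"rot":[0,0,0]},{"xyz":[0,-71,104],"rot":[0,0,0]},{"xyz":[0,-71,104],"rot":[0,0,0]}]' | grep -E "ee|ft"; python3 -m inch '[{"xyz":[0,-6,6],"rot":[0,0,0]},{"xyz":[0,-12,12],"rot":[0,0,0]},{"xyz":[0,-17,19],"rot":[0,0,0]},{"xyz":[0,-21,26],"rot":[0,0,0]},{"xyz":[0,-24,34],"rot":[0,0,0]},{"xyz":[0,-27,42],"rot":[0,0,0]},{"xyz":[0,-29,50],"rot":[0,0,0]},{"xyz":[0,-30,55],"rot":[0,0,0]},{"xyz":[0,-30,59],"rot":[0,0,0]},{"xyz":[0,-30,60],"rot":[0,0,0]},{"xyz":[0,-30,60],"rot":[0,0,0]}]' | grep -E "ee|ft"; python3 -c "
from h import *
cov([544.45,191.5],8.7,50,54,86,[0])"
```

```text
ee_pos: [549.9, 191.5, 121.6]
ft_force: [-0.2, -0.2, -0.4]
ee_pos: [522.4, 187.4, 62.3]
ft_force: [-0.2, 0.9, -0.1]
0 xyz [0.7, -0.0, 2.3] rot [-0.0023, 0.0005, -0.0005] rows>= 0.1
```

```bash
python3 -m inch '[{"xyz":[0,0,1.5],"rot":[0,0,0]},{"xyz":[0,0,3],"rot":[0,0,0]},{"xyz":[0,0,3],"rot":[0,0,0]}]' | grep -E "ee|ft"; python3 -m inch '[{"xyz":[0,0,1],"rot":[0,0,0]},{"xyz":[0,0,2],"rot":[0,0,0]},{"xyz":[0,0,2],"rot":[0,0,0]}]' | grep -E "ee|ft"; python3 -m inch '[{"xyz":[0,0,1],"rot":[0,0,0]},{"xyz":[0,0,2],"rot":[0,0,0]},{"xyz":[0,0,2],"rot":[0,0,0]}]' | grep -E "ee|ft"
```

```text
ee_pos: [522.8, 187.5, 60.0]
ft_force: [0.2, -0.2, 2.6]
ee_pos: [522.7, 187.5, 58.5]
ft_force: [-1.1, -0.2, 9.7]
ee_pos: [522.7, 187.5, 57.1]
ft_force: [-4.8, -1.2, 16.4]
```

```bash
python3 -m inch '[{"xyz":[0,0,1],"rot":[0,0,0]},{"xyz":[0,0,2],"rot":[0,0,0]},{"xyz":[0,0,3],"rot":[0,0,0]},{"xyz":[0,0,3],"rot":[0,0,0]}]' | grep -E "ee|ft"; python3 -m inch '[{"xyz":[0,0,-10],"rot":[0,0,0]},{"xyz":[0,0,-40],"rot":[0,0,0]},{"xyz":[0,0,-80],"rot":[0,0,0]},{"xyz":[0,0,-120],"rot":[0,0,0]},{"xyz":[0,0,-160],"rot":[0,0,0]},{"xyz":[0,0,-170],"rot":[0,0,0]},{"xyz":[0,0,-170],"rot":[0,0,0]}]' | grep -E "ee|ft"
python3 - <<'E'
from boxm import *
st();cm,im=grab('wrist','w15')
g=cv2.cvtColor(rect(cm,im,[544.45,191.5],8.7,60,1),cv2.COLOR_BGR2GRAY)
for y in(-15,0,15):print(y,[(x,int(g[x+70,y+50])) for x in range(-64,66,4)])
print('x=-20',[(y,int(g[50,y+50])) for y in range(-40,41,4)])
# holesaw box top-plane profile in this view
print(proj(cm,[527,322,72]))
r=rect(cm,im,[527,322],-7,72,1)
for y in(-20,0,20):print('hs',y,[(x,*[int(v) for v in r[x+70,y+50,::-1]]) for x in range(-56,60,4)])
print('hs x=-38',[(y,*[int(v) for v in r[70-38,y+50,::-1]]) for y in range(-48,49,4)])
print('hs x=0',[(y,*[int(v) for v in r[70,y+50,::-1]]) for y in range(-48,49,4)])
cov([527,322],-7,41,72,68,[(70,232)])
E
```

```text
ee_pos: [522.7, 187.6, 55.3]
ft_force: [-8.7, -1.9, 27.5]
ee_pos: [524.7, 188.2, 226.5]
ft_force: [0.3, 0.6, -0.3]
t51.38 q [0.323, 0.318, 1.781, -0.0, 1.037, 0.172] p [524.7, 188.2, 226.5] o [2.045, 2.381, 0.007] F [0.3, 0.6, -0.3] w 0.2 g 0.0
-15 [(-64, 219), (-60, 218), (-56, 183), (-52, 152), (-48, 241), (-44, 101), (-40, 185), (-36, 245), (-32, 245), (-28, 245), (-24, 245), (-20, 245), (-16, 245), (-12, 244), (-8, 244), (-4, 244), (0, 244), (4, 243), (8, 243), (12, 243), (16, 243), (20, 242), (24, 242), (28, 242), (32, 242), (36, 241), (40, 241), (44, 241), (48, 241), (52, 216), (56, 214), (60, 222), (64, 217)]
0 [(-64, 230), (-60, 229), (-56, 230), (-52, 230), (-48, 245), (-44, 102), (-40, 162), (-36, 244), (-32, 244), (-28, 244), (-24, 244), (-20, 244), (-16, 244), (-12, 244), (-8, 244), (-4, 243), (0, 244), (4, 244), (8, 243), (12, 244), (16, 243), (20, 243), (24, 243), (28, 243), (32, 243), (36, 243), (40, 243), (44, 243), (48, 243), (52, 218), (56, 218), (60, 217), (64, 214)]
15 [(-64, 138), (-60, 138), (-56, 137), (-52, 135), (-48, 246), (-44, 104), (-40, 212), (-36, 246),
[... 2774 characters left out ...]
, 139), (24, 76, 68, 46), (28, 0, 0, 0), (32, 0, 0, 0), (36, 0, 0, 0), (40, 0, 0, 0), (44, 0, 0, 0), (48, 0, 0, 0)]
hs x=0 [(-48, 216, 226, 221), (-44, 202, 210, 206), (-40, 146, 127, 86), (-36, 222, 198, 136), (-32, 222, 199, 136), (-28, 232, 213, 148), (-24, 227, 204, 141), (-20, 224, 201, 138), (-16, 225, 202, 138), (-12, 216, 192, 131), (-8, 209, 185, 125), (-4, 209, 185, 125), (0, 208, 184, 125), (4, 224, 202, 138), (8, 230, 209, 144), (12, 228, 205, 141), (16, 118, 103, 68), (20, 104, 90, 60), (24, 103, 88, 59), (28, 173, 152, 102), (32, 222, 198, 135), (36, 0, 0, 0), (40, 0, 0, 0), (44, 0, 0, 0), (48, 0, 0, 0)]
(70, 232) xyz [113.3, 91.4, -8.1] rot [0.0011, -0.0001, 0.2736] rows>= 3.5
```

```bash
python3 -m inch '[{"xyz":[35,28,-3],"rot":[0,0,0.08]},{"xyz":[70,56,-6],"rot":[0,0,0.16]},{"xyz":[100,82,-8],"rot":[0,0,0.23]},{"xyz":[111.5,91,-8],"rot":[0,0,0.274]},{"xyz":[111.5,91,-8],"rot":[0,0,0.274]},{"xyz":[111.5,91,-8],"rot":[0,0,0.274]}]' | grep -E "ee|ft"; python3 -c "
from h import *
st();cov([527,320.5],-7,41,72,68,[(69,142),1.4,1.2,1,.8,.6,.4,.2,.1,0])"
```

```text
ee_pos: [594.5, 311.5, 226.9]
ft_force: [0.4, -0.3, 0.1]
t51.93 q [0.465, 0.49, 1.511, -0.0, 1.148, 0.585] p [594.5, 311.5, 226.9] o [-2.35, -2.082, 0.011] F [0.4, -0.3, 0.1] w 0.3 g 0.0
(69, 142) xyz [1.1, 1.5, 84.8] rot [-0.006, 0.0041, 0.0017] rows>= 2.0
1.4 xyz [1.1, -18.7, 86.9] rot [-0.006, 0.0041, 0.0017] rows>= 2.1
1.2 xyz [1.1, -32.1, 89.5] rot [-0.006, 0.0041, 0.0017] rows>= 2.3
1 xyz [1.2, -44.7, 94.7] rot [-0.006, 0.0041, 0.0017] rows>= 2.5
0.8 xyz [1.2, -56.0, 102.2] rot [-0.006, 0.0041, 0.0017] rows>= 2.8
0.6 xyz [1.3, -65.6, 111.9] rot [-0.006, 0.0041, 0.0017] rows>= 3.1
0.4 xyz [1.3, -73.1, 123.3] rot [-0.006, 0.0041, 0.0017] rows>= 3.4
0.2 xyz [1.4, -78.2, 135.9] rot [-0.006, 0.0041, 0.0017] rows>= 3.8
0.1 xyz [1.4, -79.8, 142.6] rot [-0.006, 0.0041, 0.0017] rows>= 3.9
0 xyz [1.5, -80.7, 149.3] rot [-0.006, 0.0041, 0.0017] rows>= 4.1
```

```bash
python3 -m inch '[{"xyz":[1,1.5,42],"rot":[0,0,0]},{"xyz":[1,1.5,82],"rot":[0,0,0]},{"xyz":[1,-5,85],"rot":[0,0,0]},{"xyz":[1,-12,86],"rot":[0,0,0]},{"xyz":[1,-19,87],"rot":[0,0,0]},{"xyz":[1,-25,88],"rot":[0,0,0]},{"xyz":[1,-32,90],"rot":[0,0,0]},{"xyz":[1,-38,92],"rot":[0,0,0]},{"xyz":[1,-45,95],"rot":[0,0,0]},{"xyz":[1,-50,98.5],"rot":[0,0,0]},{"xyz":[1,-56,102],"rot":[0,0,0]},{"xyz":[1,-56,102],"rot":[0,0,0]}]' | grep -E "ee|ft"; python3 -m inch '[{"xyz":[0,-5,5],"rot":[0,0,0]},{"xyz":[0,-10,10],"rot":[0,0,0]},{"xyz":[0,-14,16],"rot":[0,0,0]},{"xyz":[0,-17,22],"rot":[0,0,0]},{"xyz":[0,-20,28],"rot":[0,0,0]},{"xyz":[0,-22,34],"rot":[0,0,0]},{"xyz":[0,-24,40],"rot":[0,0,0]},{"xyz":[0,-24.5,44],"rot":[0,0,0]},{"xyz":[0,-24.5,46.5],"rot":[0,0,0]},{"xyz":[0,-24.5,46.5],"rot":[0,0,0]}]' | grep -E "ee|ft"; python3 -m inch '[{"xyz":[0,0,1.5],"rot":[0,0,0]},{"xyz":[0,0,3],"rot":[0,0,0]},{"xyz":[0,0,3],"rot":[0,0,0]}]' | grep -E "ee|ft"; python3 -m inch '[{"xyz":[0,0,1],"rot":[0,0,0]},{"xyz":[0,0,2],"rot":[0,0,0]},{"xyz":[0,0,2],"rot":[0,0,0]}]' | grep -E "ee|ft"
```

```text
ee_pos: [538.4, 319.1, 127.8]
ft_force: [0.2, -0.3, 0.6]
ee_pos: [515.5, 322.0, 81.4]
ft_force: [-0.2, 1.1, 1.1]
ee_pos: [515.9, 322.2, 79.0]
ft_force: [-0.2, 0.2, 0.4]
ee_pos: [516.0, 322.3, 77.7]
ft_force: [-2.0, -0.9, 6.1]
```

```bash
python3 -m inch '[{"xyz":[0,0,1],"rot":[0,0,0]},{"xyz":[0,0,2],"rot":[0,0,0]},{"xyz":[0,0,2],"rot":[0,0,0]}]' | grep -E "ee|ft"; python3 -m inch '[{"xyz":[0,0,1],"rot":[0,0,0]},{"xyz":[0,0,2],"rot":[0,0,0]},{"xyz":[0,0,3],"rot":[0,0,0]},{"xyz":[0,0,3],"rot":[0,0,0]}]' | grep -E "ee|ft"; python3 -m inch '[{"xyz":[0,0,-10],"rot":[0,0,0]},{"xyz":[0,0,-40],"rot":[0,0,0]},{"xyz":[0,0,-80],"rot":[0,0,0]},{"xyz":[0,0,-120],"rot":[0,0,0]},{"xyz":[0,0,-160],"rot":[0,0,0]},{"xyz":[0,0,-190],"rot":[0,0,0]},{"xyz":[0,0,-220],"rot":[0,0,0]},{"xyz":[0,0,-220],"rot":[0,0,0]}]' | grep -E "ee|ft"
python3 - <<'E'
from boxm import *
st();cm,im=grab('wrist','w16')
g=cv2.cvtColor(rect(cm,im,[527,320.5],-7,78,1),cv2.COLOR_BGR2GRAY)
for y in(-15,0,15):print(y,[(x,int(g[x+70,y+50])) for x in range(-56,58,4)])
delta([480,-60,330],Rt(85.35))
E
```

```text
ee_pos: [515.9, 322.4, 76.7]
ft_force: [-5.3, -2.8, 15.1]
ee_pos: [515.9, 322.5, 75.2]
ft_force: [-9.2, -4.2, 27.5]
ee_pos: [518.9, 324.0, 299.3]
ft_force: [0.9, 0.6, 0.4]
t55.52 q [0.539, 0.323, 1.594, 0.0, 1.215, 0.661] p [518.9, 324.0, 299.3] o [2.352, 2.08, 0.014] F [0.9, 0.6, 0.4] w 0.3 g 0.0
-15 [(-56, 232), (-52, 231), (-48, 230), (-44, 227), (-40, 240), (-36, 133), (-32, 117), (-28, 252), (-24, 252), (-20, 251), (-16, 251), (-12, 251), (-8, 251), (-4, 251), (0, 251), (4, 251), (8, 251), (12, 250), (16, 250), (20, 250), (24, 250), (28, 250), (32, 250), (36, 250), (40, 250), (44, 229), (48, 228), (52, 230), (56, 229)]
0 [(-56, 230), (-52, 229), (-48, 230), (-44, 224), (-40, 223), (-36, 118), (-32, 118), (-28, 250), (-24, 249), (-20, 249), (-16, 249), (-12, 249), (-8, 248), (-4, 249), (0, 248), (4, 248), (8, 248), (12, 248), (16, 248), (20, 248), (24, 248), (28, 248), (32, 248), (36, 248), (40, 248), (44, 220), (48, 230), (52, 225), (56, 226)]
15 [(-56, 232), (-52, 227), (-48, 231), (-44, 230), (-40, 238), (-36, 117), (-32, 128), (-28, 250), (-24, 250), (-20, 250), (-16, 250), (-12, 249), (-8, 249), (-4, 249), (0, 249), (4, 249), (8, 248), (12, 248), (16, 249), (20, 248), (24, 248), (28, 248), (32, 248), (36, 248), (40, 248), (44, 221), (48, 229), (52, 232), (56, 232)]
xyz [-384.9, 9.5, -35.2] rot [0.0043, -0.0035, -0.0415] rows>= 9.3
```

```bash
python3 -m inch '[{"xyz":[-385,10,-35],"rot":[0,0,0]},{"xyz":[-385,10,-35],"rot":[0,0,0]},{"xyz":[-385,10,-35],"rot":[0,0,0]},{"xyz":[-385,10,-35],"rot":[0,0,0]},{"xyz":[-385,10,-35],"rot":[0,0,0]},{"xyz":[-385,10,-35],"rot":[0,0,0]},{"xyz":[-385,10,-35],"rot":[0,0,0]},{"xyz":[-385,10,-35],"rot":[0,0,0]},{"xyz":[-385,10,-35],"rot":[0,0,0]},{"xyz":[-385,10,-35],"rot":[0,0,0]},{"xyz":[-385,10,-35],"rot":[0,0,0]},{"xyz":[-385,10,-35],"rot":[0,0,0]}]' | grep -E "t:|ee|ft"
python3 - <<'E'
from h import *
cs,s=grab('scene','sF');ct,t=grab('top','tF')
a=cv2.resize(s[170:330,220:400],None,fx=2.2,fy=2.2,interpolation=2);b=cv2.resize(t[160:280,100:270],None,fx=2.35,fy=2.35,interpolation=2)
o=np.zeros((max(a.shape[0],b.shape[0]),a.shape[1]+b.shape[1],3),np.uint8);o[:a.shape[0],:a.shape[1]]=a;o[:b.shape[0],a.shape[1]:]=b
cv2.imwrite('pics/final.png',o);print(o.shape)
E
```

```text
t: 56.57
ee_pos: [478.6, -61.0, 326.5]
ft_force: [0.3, -1.0, 0.4]
(352, 796, 3)
```

View pics/final.png

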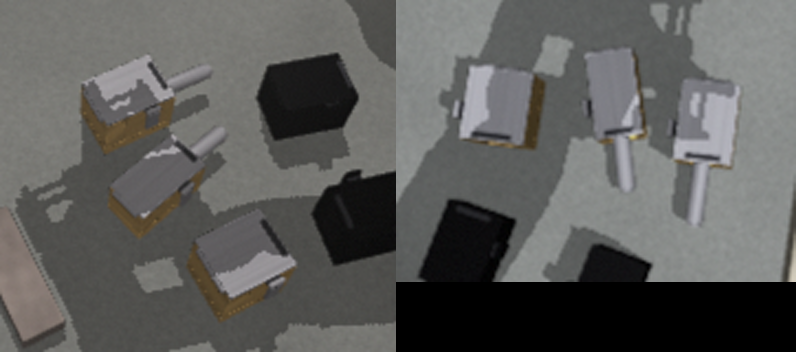

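```bash
python3 -c "
from workcell import ctrl
print(ctrl.close_job())"
```

```text
the job is handed in; nothing more can be done
None
```

The chuck and the collet holder (no hole saw was on the bench) lay together on the rest, then went level into their own boxes; all three covers, the empty hole-saw box's too, are pressed shut, and the job was handed in at about 57 s of 210.

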